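Thread the axle of the paper-roll stand

TASK

Pick up the loose axle by its wooden handle and thread it through one side plate of the paper-roll stand, the core of the roll and the other side plate, until the shoulder of the handle sits against the plate, then let go. The clamped side plates do not stand exactly in the middle of the base, so find the hole by feel or by eye, and be gentle: never let the axle press on the stand with more than 25 N. Leave the roll in its trough and the other things on the table where they are.

Things in the scene. Friction and masses are not known exactly. Their poses are not given: they have to be found in the camera images.
- stand: wooden paper-roll stand, fixed to the table: base board 136 (x) x 124 mm (y), its top 12 mm above the table. Origin: centre of the underside; z up, y along the bearing line. Two upright plywood side plates, 88 mm wide (x), 12 mm thick, tops 78 mm above the table, outer faces at y = -44 and +44 mm. Outside them lie metal foot strips with screw heads, up to 18 mm above the table, out to y = +-58 mm.
- bearing_mid (a point): point of the stand midway between the plates, 50 mm above the table: the height of the centres of the holes. Each plate has a round through hole, 13 mm in diameter, in the middle of its width. Both holes share one line along the stand's y, but it passes this point at an unknown x from -20 to +20 mm: the clamped plates stand there together, do not give, and are not reported.
- face_right (a point): on the outer face of the plate at the stand's -y side, 50 mm above the table, at the stand's x = 0 (not at the hole). The axle may be threaded from this side or from the other.
- axle: loose axle. Dark wooden flat-sided handle 18 (x) x 50 (y) x 32 mm high; origin: centre of its underside. A round metal rod 10 mm in diameter leaves its end face (the shoulder, y = +25 mm) along +y, 112 mm long, centre line 16 mm above the underside; its free end is a hemisphere. About 90 g, balanced within the handle, so it lies on the handle with the rod clear of the table.
- axle_tip (a point): centre of the rod's free end (in the axle's frame x 0, y 137, z 16 mm)
- axle_mid (a point): point on the rod's centre line 44 mm from the shoulder (in the axle's frame x 0, y 69, z 16 mm); fully home it lies midway between the two plates
- roll: loose paper roll standing on its rim between the plates in the trough of the base, axis along the stand's y: 76 mm outer diameter, core hole about 64 mm in diameter, 51 mm wide. Origin: its centre, 50 mm above the table. Its core is wide enough for the rod wherever the plates are clamped; it stays where it is.
- tape_low: small roll of tape lying flat, 44x50x10 mm, near the axle; a bystander, leave it alone
- eraser_b: eraser, 22x55x12 mm; a bystander, leave it alone
- stapler_b: stapler, 34x146x46 mm; a bystander, leave it alone
- glue: glue stick standing upright, 26x26x95 mm; a bystander, leave it alone
- ink: small ink bottle, 46x46x57 mm; a bystander, leave it alone
- kraft: roll of brown tape lying flat, 68x73x24 mm; a bystander, leave it alone

How it is judged:
On the way, in this order (a step that is already met when the one before it is completed fails the run):
1. the axle is lifted off the table (height (world z) of axle above 0.015 m), for 0.2 s.
2. the rod's end is through the first plate, inside the roll's core (y of axle_tip in the frame of stand between -0.03 and 0.03 m and z of axle_tip in the frame of stand between 0.044 and 0.056 m and x of axle_tip in the frame of stand between -0.025 and 0.025 m), for 0.05 s.
At the end, for the whole second after the job is handed in: The rod passes through both plates and the roll, handle shoulder within 3 mm of the plate it entered, its line within 0.08 rad of the bearing line; the roll stands in its trough within 12 mm of its place; axle and roll at rest, released (y of axle_mid in the frame of stand between -0.003 and 0.003 m and z of axle_mid in the frame of stand between 0.044 and 0.056 m and x of axle_mid in the frame of stand between -0.025 and 0.025 m and angle between the y axis of axle and the y axis of stand, either way round below 0.08 rad and x of roll in the frame of stand between -0.012 and 0.012 m and y of roll in the frame of stand between -0.012 and 0.012 m and z of roll in the frame of stand between 0.044 and 0.058 m and linear speed of each of axle, roll below 0.02 m/s); the robot touches nothing.
It fails at once if the axle presses on the stand or its plates with more than 25 N (contact force between axle and stand above 25 N).
It fails at once if a bystander is moved by more than 30 mm (distance of any of tape_low, eraser_b, stapler_b, glue, ink, kraft from where it was at the start of the episode above 0.03 m).
It also fails if it takes over 72 s, if anything falls off the work surface, if the arm or the gripper's body presses on something with over 40 N, if the wrist force passes 120 N, or if a joint passes its speed limit or range.

ROBOT

A 7-joint arm with a two-finger parallel gripper is mounted at the origin on a cart in front of the work surface, level with it; the furniture and walls round the work are solid. World frame = base frame: x ahead of the robot, y to its left, z up, the work surface at z = 0. Lengths are in m, angles in rad, forces in N, time in s.
With the tool pointing down it reaches from about 0.425 to 0.925 m from the base axis. Payload 6.8 kg.
Tool frame: the origin (TCP) lies midway between the tips of the shut fingers; the grasp point (between the pads) lies 19 mm behind it; z points along the fingers, y is the direction in which the jaws open and shut (so a half turn about z gives the same grasp; the last joint's range is limited). The gripper opens to 85 mm and grips with 20 to 120 N. Pads are 22 mm wide; open, the fingers measure 114 mm over their backs; the gripper's body (76 mm by 85 mm) begins 54 mm behind the grasp point. The pads swing forward as they close: fully open they stand 13 mm farther back than shut.
Start: joints at [-1.37, 0.477, 0.022, 1.555, -0.011, 1.109, -0.083], TCP at [0.205, 0.643, 0.205] pointing down, gripper open.
Joint ranges: [-2.96, 2.96], [-0.34, 2.1], [-1.41, 1.46], [0.24, 2.44], [-1.37, 4.51], [0.17, 1.92], [-2.96, 2.96]. Speed limits (rad/s): [2.39, 2.39, 3.14, 3.14, 3.14, 3.14, 3.14].

INTERFACE

Orientations are given as a unit quaternion [w, x, y, z].
In Python, from station import bot, vision gives the robot as it stands.
- The arm moves only by the tool move_arm, never from a script. Its argument "increments" is text: rows parted by semicolons, each of 7 numbers parted by spaces: the opening, from 0 (shut) to 1 (fully open), then the shift along the world's x, y, z in mm, then the turn, a rotation vector about the world's x, y, z in rad. In form: grip x y z rx ry rz; .... A call has exactly 8 rows; each row shifts and turns the commanded pose from where the row before left it; what a row does not reach is not made up. A row lasts 1/8 s, in which the tool goes at most 62.5 mm and 10.7 degrees, less where a joint would pass 70% of its speed; a pose out of reach is approached as far as the arm can. A call with a gripper value outside its range is refused whole. The fingers move at their own pace and stop on an object; "newtons" is the grip in N (left out, the last holds). Time passes only in rows, so rows that do not move let the fingers close, or fill a call up. It gives the time, the measured TCP pose, the force and the opening at its end, in the units of the state.
- bot.get_obs(): the state, without advancing time (a new reading comes with each control period).
- vision.read_camera(name): name is "scene" or "top" or "wrist"; returns (picture, depth): 400x640x3 uint8, red, green, blue; 400x640 float32, m along the optical axis (not along the pixel's ray), 0 where there is no reading.
- vision.calibration(name): a dict with "fx", "fy", "cx", "cy" (pixels), "R" (3x3) and "t" (3): a world point X has camera coordinates R X + t; the wrist camera has in their place "hand_eye" (4x4, takes a point from camera to tool coordinates, whose origin is the TCP and whose axes are the flange's). Camera axes: x right, y down, z forward; pixel columns grow to the right and rows downward; lengths in m; the calibration is good to about 2 mm. A picture is of the moment at which its call begins: read the wrist's pose just before it. calibration takes no time and is no camera call.
- bot.hand_in(): hands the job in, once; it reports no verdict.
The state is a dict: "t": time; "q": joint angles; "joint_vel": joint speeds; "joint_torque": joint torques, N m; "eef_pos": TCP position; "tool_rot": TCP orientation; "contact_force": force on the tool from outside, world axes, zero at the start; "torque": the same for the moment, N m; "gripper_width": opening from 0.0 (shut) to 1.0 (fully open).
Only numpy, scipy, OpenCV 4.12 (cv2) and the standard library are available. Lean on these libraries where they do the work, as an engineer would, in place of code of your own. Each camera call takes 0.05 s, during which the arm holds its last target.

## Working session

There is one attempt and no reset: what is moved stays moved. The work goes in short steps, Python scripts to look and compute and a tool call to move; the robot and the scene stay as the last step left them, time stands still between calls to the robot, and variables do not carry over. Pictures are saved under pics/ and viewed, and the job is handed in when it is done.

Besides the shell and the picture viewer there is one more tool, called after "Request:" as name(argument=value, ...) on one line, values as JSON. move_arm: Moves the arm, as the interface text tells. Its arguments: {"type":"object","properties":{"increments":{"type":"string"},"newtons":{"type":"number"}},"required":["increments"]}

```bash
mkdir -p pics; ls; python3 - <<'E'
from station import bot, vision
import cv2
o=bot.get_obs(); print(o)
for n in ("scene","top"):
    p,d=vision.read_camera(n); cv2.imwrite(f"pics/{n}0.png",p[:,:,::-1]); 
    import numpy as np; np.savez(f"{n}0.npz",p=p,d=d); print(n,vision.calibration(n))
print(vision.calibration("wrist"))
E
```

```text
pics
{'t': 0.0, 'q': array([-1.37008467,  0.47779925,  0.02233296,  1.55642982, -0.01151285,
        1.10931841, -0.08309582]), 'joint_vel': array([-7.96740865e-04,  1.78610290e-03,  2.29213446e-05, -1.51953386e-03,
        1.29925279e-03,  8.31238192e-04, -1.46639882e-03]), 'joint_torque': array([ 5.99228915e-04, -5.96460056e+01,  1.60813842e+00, -2.81198716e+01,
        1.25054520e-02,  9.18241072e-03, -7.56527982e-06]), 'eef_pos': array([0.20496643, 0.64246061, 0.20393534]), 'tool_rot': array([-8.02829699e-05,  1.53779973e-01,  9.88104694e-01, -9.09920492e-04]), 'contact_force': array([ 0.06921708,  0.25598448, -0.07426149]), 'torque': array([-0.0507963 ,  0.00083812, -0.03143329]), 'gripper_width': 1.0038250573462943}
scene {'fx': 476.60981901670914, 'fy': 476.60981901670914, 'cx': 321.56534266986614, 'cy': 200.7178019750774, 'R': array([[ 0.89023435, -0.45545529,  0.00657863],
       [-0.29658424, -0.59054521, -0.75052924],
       [ 0.34571749,  0.6661958 , -0.66080449]]), 't': array([-0.50533314,  0.22103049,  1.15175134])}
top {'fx': 388.2849582330556, 'fy': 388.2849582330556, 'cx': 321.9772810947306, 'cy': 194.35078129013198, 'R': array([[-0.00917174, -0.99993   ,  0.00747536],
       [-0.99261749,  0.00820001, -0.12100944],
       [ 0.12093967, -0.00853004, -0.99262321]]), 't': array([0.00783132, 0.57723192, 1.13645937])}
{'fx': 291.97618846119315, 'fy': 291.97618846119315, 'cx': 316.640251039824, 'cy': 193.4687720520378, 'hand_eye': array([[-1.33937666e-03, -9.44329429e-01, -3.28998687e-01,
         8.45582100e-02],
       [ 9.99999096e-01, -1.30255638e-03, -3.32320862e-04,
         4.81753350e-05],
       [-1.14718968e-04, -3.28998835e-01,  9.44330320e-01,
        -1.69714208e-01],
       [ 0.00000000e+00,  0.00000000e+00,  0.00000000e+00,
         1.00000000e+00]])}
```

View pics/scene0.png

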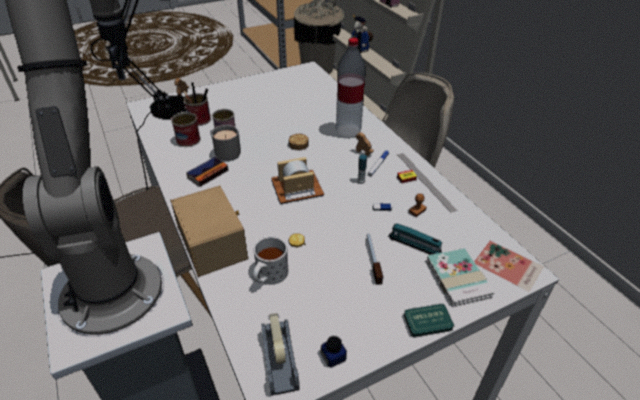

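View pics/top0.png

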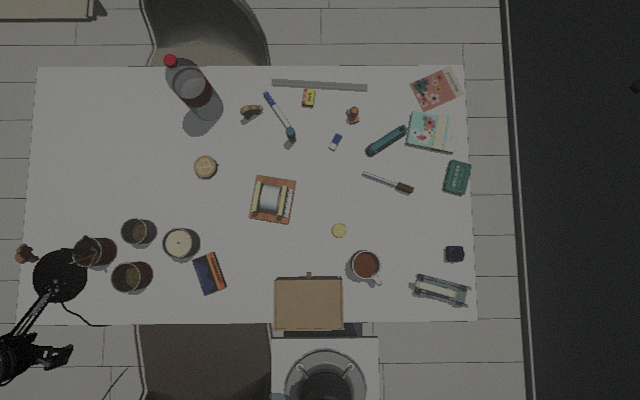

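```bash
python3 - <<'E'
import cv2,numpy as np
a=np.load("top0.npz")["p"][:,:,::-1]; b=np.load("scene0.npz")["p"][:,:,::-1]
cv2.imwrite("pics/t1.png",cv2.resize(a[150:250,240:430],None,fx=4,fy=4,interpolation=cv2.INTER_CUBIC))
cv2.imwrite("pics/s1.png",cv2.resize(b[145:295,250:410],None,fx=4,fy=4,interpolation=cv2.INTER_CUBIC))
E
```

```text
(no output)
```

View pics/t1.png

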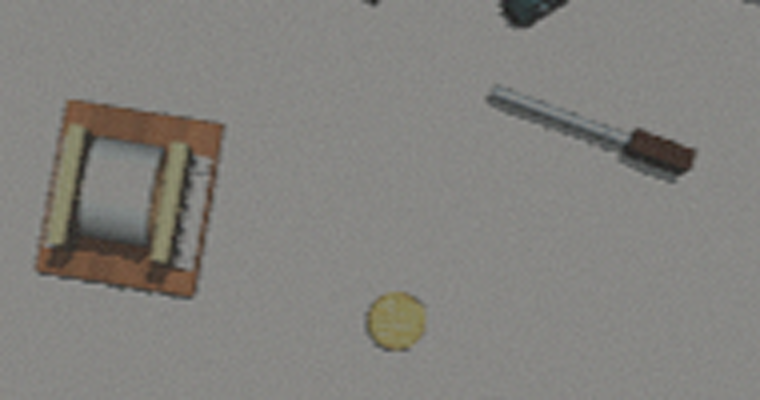

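View pics/s1.png

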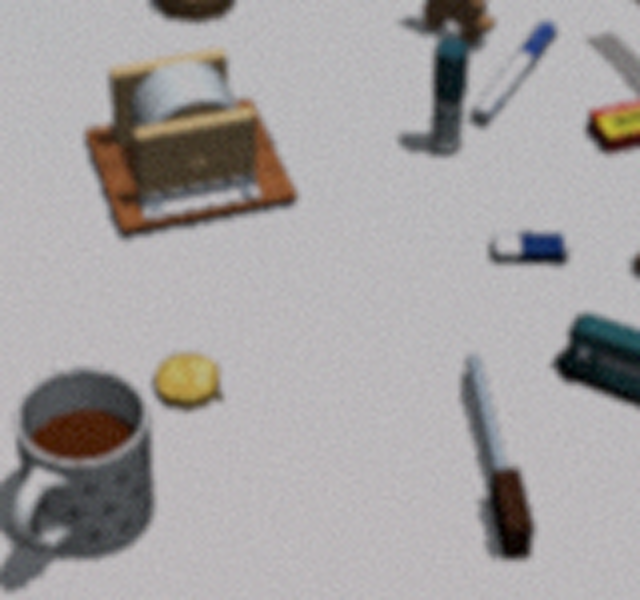

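```bash
cat > h.py <<'E'
import numpy as np,cv2
from station import bot,vision
def ray(uv,cal,z):
    uv=np.atleast_2d(uv).astype(float)
    d=np.c_[(uv[:,0]-cal["cx"])/cal["fx"],(uv[:,1]-cal["cy"])/cal["fy"],np.ones(len(uv))]
    R=np.array(cal["R"]);C=-R.T@np.array(cal["t"]);w=d@R
    s=(z-C[2])/w[:,2]; return (C+w*s[:,None])[:,:2]
def proj(X,cal):
    c=np.atleast_2d(X)@np.array(cal["R"]).T+np.array(cal["t"])
    return np.c_[cal["fx"]*c[:,0]/c[:,2]+cal["cx"],cal["fy"]*c[:,1]/c[:,2]+cal["cy"]]
def wcal(o):
    from scipy.spatial.transform import Rotation as Ro
    c=dict(vision.calibration("wrist"));w,x,y,z=o["tool_rot"]
    T=np.eye(4);T[:3,:3]=Ro.from_quat([x,y,z,w]).as_matrix();T[:3,3]=o["eef_pos"]
    M=np.linalg.inv(T@c["hand_eye"]);c["R"]=M[:3,:3];c["t"]=M[:3,3];return c
E
python3 - <<'E'
from h import *
ct=vision.calibration("top");cs=vision.calibration("scene")
for n,c in (("top",ct),("scene",cs)):
    p=np.load(n+"0.npz")["p"].astype(int);r,g,b=p[...,0],p[...,1],p[...,2]
    hsv=cv2.cvtColor(p.astype(np.uint8),cv2.COLOR_RGB2HSV)
    m=np.zeros(r.shape,bool)
    box=(245,170,300,230) if n=="top" else (268,165,328,206)
    m[box[1]:box[3],box[0]:box[2]]=True
    base=m&(r-b>45)&(hsv[...,1]>115)
    v,u=np.nonzero(base); X=ray(np.c_[u,v],c,.012)
    print(n,len(u),"base",cv2.minAreaRect(X.astype(np.float32)*1000))
    box=(360,165,420,200) if n=="top" else (362,230,390,290)
    m[:]=False;m[box[1]:box[3],box[0]:box[2]]=True
    han=m&(r-b>15)&(r<150)
    v,u=np.nonzero(han);X=ray(np.c_[u,v],c,.032)
    print(len(u),"handle",cv2.minAreaRect(X.astype(np.float32)*1000))
# manual: base corners, handle, rod tip from crops
t=lambda x,y:(240+x/4-.4,150+y/4-.4)
s=lambda x,y:(250+x/4-.4,145+y/4-.4)
print("basecorners",ray([t(70,101),t(222,125),t(193,297),t(38,271)],ct,.012))
print("scene base corners",ray([s(297,196),s(124,230),s(88,132)],cs,.012))
print("tip top",ray([t(491,93),t(628,143)],ct,.016),"scene",ray([s(474,360),s(497,470)],cs,.016))
print("hole scene z.05",ray([s(203,160)],cs,.05))
print("plate tops", ray([t(75,127),t(57,245),t(180,145),t(162,262)],ct,.078))
print("plate tops scene", ray([s(255,113),s(134,131),s(225,55),s(112,70)],cs,.078))
E
```

```text
top 125 base ((567.3726196289062, 155.503173828125), (118.28864288330078, 131.61605834960938), 80.13070678710938)
69 handle ((598.534423828125, -250.81707763671875), (45.86691665649414, 14.109607696533203), 68.64266204833984)
scene 289 base ((561.8511352539062, 153.83291625976562), (118.61668395996094, 131.1810302734375), 80.39957427978516)
97 handle ((591.4337768554688, -255.49234008789062), (54.40449905395508, 15.596047401428223), 67.9312973022461)
basecorners [[0.64247808 0.20263367]
 [0.62277063 0.08522008]
 [0.49040919 0.10740217]
 [0.51124511 0.22555816]]
scene base corners [[0.61827789 0.0842702 ]
 [0.48860068 0.10684943]
 [0.50914869 0.22398809]]
tip top [[ 0.64548603 -0.122718  ]
 [ 0.60562064 -0.22742744]] scene [[ 0.64459992 -0.1240387 ]
 [ 0.60677744 -0.21427946]]
hole scene z.05 [[0.55498036 0.11131057]]
plate tops [[0.61173533 0.18821859]
 [0.52568633 0.20027709]
 [0.5978711  0.11175267]
 [0.51274971 0.12451279]]
plate tops scene [[0.5975291  0.11182243]
 [0.51082904 0.13190314]
 [0.6087483  0.18529985]
 [0.52540503 0.20598696]]
```

```bash
python3 - <<'E'
import cv2,numpy as np
a=np.load("top0.npz");b=np.load("scene0.npz")
A=cv2.resize(np.ascontiguousarray(a["p"][230:400,0:150,::-1]),None,fx=3,fy=3);B=cv2.resize(np.ascontiguousarray(b["p"][0:170,80:230,::-1]),None,fx=3,fy=3)
cv2.imwrite("pics/l.png",np.clip(np.hstack([A,B]).astype(float)*1.5,0,255).astype(np.uint8)[:,:800])
for (u,v) in ((60,275),(20,345),(55,355),(35,320),(30,380)): print(u,v,a["d"][v-2:v+3,u-2:u+3].min())
for (u,v) in ((115,40),(128,80),(150,90),(168,105),(110,15)): print(u,v,b["d"][v-2:v+3,u-2:u+3].min())
E
```

```text
60 275 1.1094398
20 345 0.77536815
55 355 0.8233147
35 320 0.9917423
30 380 1.8116678
115 40 1.3788923
128 80 3.4448712
150 90 1.672955
168 105 1.7380067
110 15 1.3334912
```

View pics/l.png

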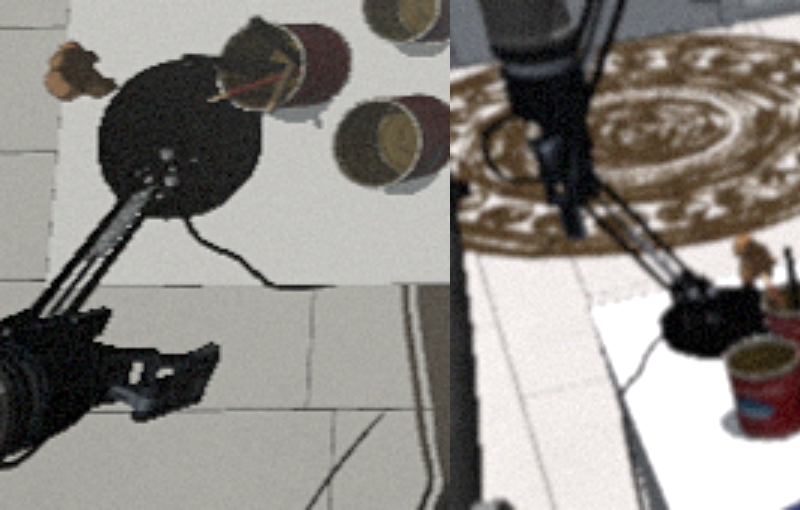

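Request:
move_arm(increments="1 10 -40 5 0 0 -0.07; 1 10 -45 5 0 0 -0.07; 1 20 -45 5 0 0 -0.07; 1 40 -40 5 0 0 -0.07; 1 40 -40 5 0 0 -0.07; 1 40 -40 5 0 0 -0.07; 1 40 -40 5 0 0 -0.07; 1 30 -40 5 0 0 -0.07")

```text
t: 1.1
eef_pos: [0.4365, 0.3112, 0.2449]
tool_rot: [0.0, 0.422, 0.906, -0.0]
contact_force: [-0.1, 0.9, 0.9]
gripper_width: 1.001
```

Request:
move_arm(increments="1 20 -42 0 0 0 -0.07; 1 20 -42 0 0 0 -0.07; 1 20 -42 0 0 0 -0.07; 1 20 -42 0 0 0 -0.07; 1 20 -42 0 0 0 -0.07; 1 20 -42 0 0 0 -0.07; 1 20 -42 0 0 0 -0.07; 1 15 -42 0 0 0 -0.07")

```text
t: 2.1
eef_pos: [0.5905, -0.0242, 0.2446]
tool_rot: [-0.0, 0.656, 0.755, -0.0]
contact_force: [0.5, -0.4, -0.2]
gripper_width: 0.999
```

```bash
python3 - <<'E'
from h import *
o=bot.get_obs();print(o['q'],o['eef_pos'],o['tool_rot'],o['joint_vel'].max())
p,d=vision.read_camera("wrist");cv2.imwrite("pics/w1.png",p[:,:,::-1]);np.savez("w1.npz",p=p,d=d)
E
```

```text
[-0.50541665  0.33362042  0.56684829  1.74636877 -0.19663543  1.118866
  0.2628714 ] [ 0.59050714 -0.02418434  0.2445954 ] [-1.23761492e-04  6.55929975e-01  7.54821719e-01 -1.55253136e-04] 0.5057748964406971
```

View pics/w1.png

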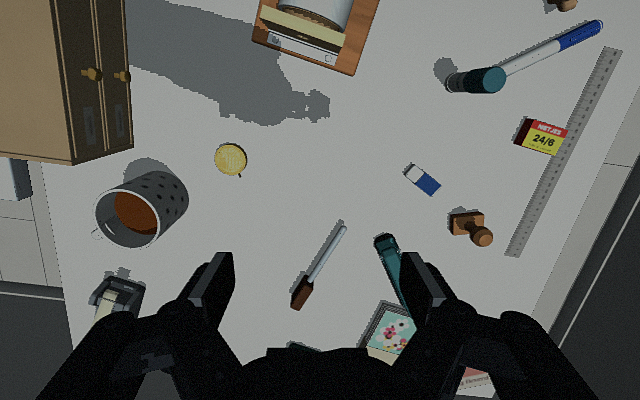

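```bash
python3 - <<'E'
from h import *
o=bot.get_obs();c=wcal(o);p=np.load("w1.npz")["p"]
a=cv2.resize(p[215:315,280:360,::-1],None,fx=5,fy=5,interpolation=cv2.INTER_CUBIC)
b=cv2.resize(p[0:80,240:390,::-1],None,fx=5,fy=5,interpolation=cv2.INTER_CUBIC)
cv2.imwrite("pics/wa.png",a);cv2.imwrite("pics/wb.png",b)
q=p.astype(int);m=np.zeros(p.shape[:2],bool);m[260:315,285:325]=1
m&=(q[...,0]-q[...,2]>15)&(q[...,0]<140);v,u=np.nonzero(m)
print(cv2.minAreaRect(ray(np.c_[u,v],c,.032).astype(np.float32)*1000),len(u))
E
```

```text
((597.5677490234375, -253.0417938232422), (60.63247299194336, 21.185787200927734), 75.24549865722656) 272
```

View pics/wa.png

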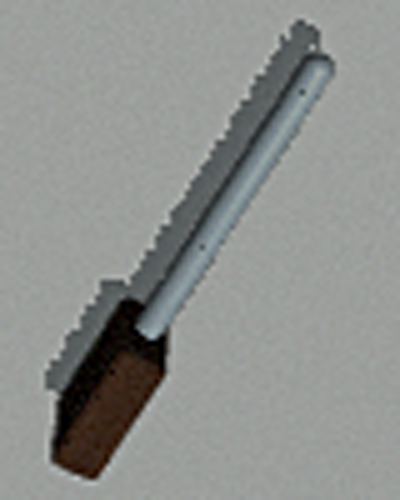

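View pics/wb.png

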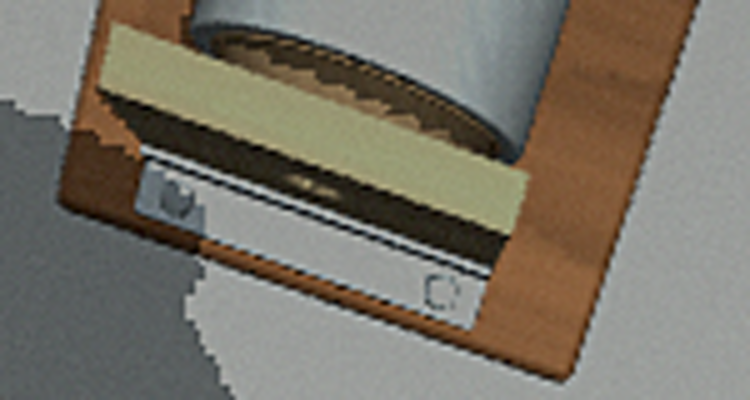

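```bash
python3 - <<'E'
from h import *
o=bot.get_obs();c=wcal(o)
A=lambda x,y:(280+x/5-.4,215+y/5-.4); B=lambda x,y:(240+x/5-.4,0+y/5-.4)
print("top face",ray([A(163,376),A(101,479),A(53,458),A(113,346)],c,.032), "tip,root",ray([A(322,62),A(148,333)],c,.016))
print("base",ray([B(62,204),B(567,380)],c,.012))
print("plate top",ray([B(113,25),B(527,175),B(517,237),B(98,92)],c,.078))
print("hole",ray([B(315,187)],c,.05))
E
```

```text
top face [[ 0.61185866 -0.240965  ]
 [ 0.59688508 -0.28322474]
 [ 0.58066387 -0.27689363]
 [ 0.59501123 -0.23180437]] tip,root [[ 0.64675033 -0.13430568]
 [ 0.60629463 -0.23730474]]
base [[0.49446137 0.10054503]
 [0.62478736 0.07676234]]
plate top [[0.51689322 0.12596728]
 [0.60280235 0.11031597]
 [0.6025771  0.09874276]
 [0.51467045 0.1139264 ]]
hole [[0.55823858 0.10667725]]
```

Request:
move_arm(increments="1 1 -38 -10 0 0 -0.0635; 1 1 -38 -10 0 0 -0.0635; 1 1 -38 -10 0 0 -0.0635; 1 1 -38 -10 0 0 -0.0635; 1 1 -38 -10 0 0 -0.0635; 1 1 -37 -10 0 0 -0.0635; 1 0 0 -10 0 0 -0.0635; 1 0 0 0 0 0 -0.0635")

```text
t: 3.15
eef_pos: [0.5951, -0.2499, 0.1734]
tool_rot: [-0.001, 0.825, 0.565, -0.001]
contact_force: [0.5, 1.3, 0.3]
gripper_width: 0.996
```

```bash
python3 - <<'E'
from h import *
o=bot.get_obs();print(o['q'],o['eef_pos'],o['tool_rot'],abs(o['joint_vel']).max())
p,d=vision.read_camera("wrist");cv2.imwrite("pics/w2.png",p[:,:,::-1]);np.savez("w2.npz",p=p,d=d,**{k:o[k] for k in("eef_pos","tool_rot")})
E
```

```text
[-0.17618561  0.53672889  0.682138    1.69385942 -0.3801565   1.05038746
  0.26119291] [ 0.59509072 -0.2499375   0.17342634] [-0.00101624  0.82483723  0.56536869 -0.00086572] 0.43440816772331126
```

View pics/w2.png

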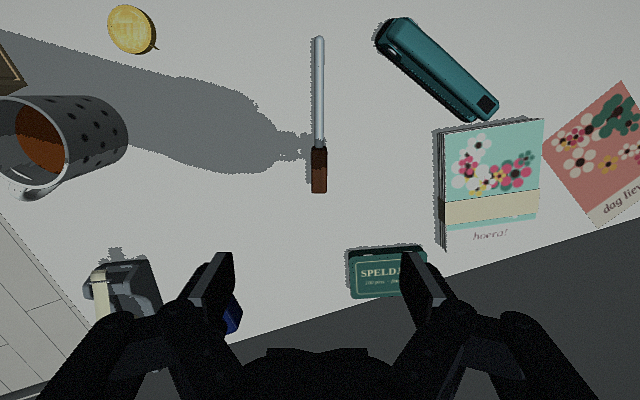

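```bash
python3 - <<'E'
from h import *
o=np.load("w2.npz");c=wcal(o);p=o["p"].astype(int)
m=np.zeros(p.shape[:2],bool);m[140:200,305:335]=1
m&=(p[...,0]-p[...,2]>15)&(p[...,0]<140);v,u=np.nonzero(m)
print(u.min(),u.max(),v.min(),v.max())
print("top corners",ray([(312.5,192.5),(326.5,191.5)],c,.032),"tip/root",ray([(319.3,36),(320,148)],c,.016))
for r in range(145,196,4):
    print(r,u[v==r].min() if (v==r).any() else 0,u[v==r].max() if (v==r).any() else 0,p[r,319])
cv2.imwrite("pics/w2a.png",cv2.resize(o["p"][25:205,280:360,::-1],None,fx=3.3,fy=3.3,interpolation=cv2.INTER_CUBIC))
E
```

```text
312 326 147 192
top corners [[ 0.58263365 -0.26890975]
 [ 0.59776614 -0.27349321]] tip/root [[ 0.64726903 -0.12256654]
 [ 0.60764889 -0.22770982]]
145 0 0 [ 87  97 100]
149 316 316 [18 13 12]
153 312 325 [29 18 11]
157 312 326 [34 20 13]
161 313 325 [34 23 15]
165 312 324 [31 19  7]
169 312 326 [36 26 22]
173 312 326 [65 48 32]
177 312 326 [65 45 34]
181 312 326 [60 38 24]
185 312 326 [60 44 22]
189 312 326 [61 39 23]
193 0 0 [107 103  98]
```

View pics/w2a.png

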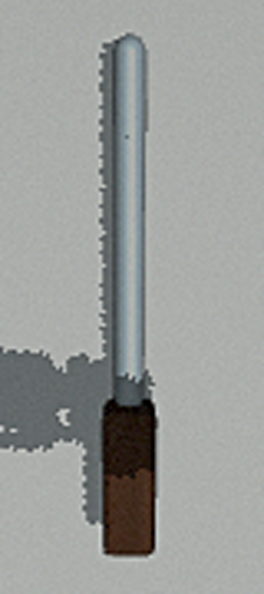

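Request:
move_arm(increments="1 3 -1 -25 0 0 0.006; 1 0 0 -25 0 0 0; 1 0 0 -25 0 0 0; 1 0 0 -25 0 0 0; 1 0 0 -25 0 0 0; 1 0 0 -25 0 0 0; 1 0 0 -17 0 0 0; 1 0 0 0 0 0 0")

```text
t: 4.2
eef_pos: [0.5983, -0.2503, 0.0067]
tool_rot: [-0.001, 0.822, 0.569, -0.001]
contact_force: [0.1, 0.3, -0.1]
gripper_width: 1.0
```

Request:
move_arm(increments="0.5 0 0 0 0 0 0; 0.4 0 0 0 0 0 0; 0.3 0 0 0 0 0 0; 0 0 0 0 0 0 0; 0 0 0 0 0 0 0; 0 0 0 0 0 0 0; 0 0 0 0 0 0 0; 0 0 0 0 0 0 0", newtons=60)

```text
t: 5.2
eef_pos: [0.5991, -0.2509, 0.0079]
tool_rot: [0.0, 0.822, 0.569, -0.0]
contact_force: [0.3, -0.5, 0.1]
gripper_width: 0.008
```

```bash
cat > snap.py <<'E'
import sys
from h import *
n,k=sys.argv[1],sys.argv[2]
o=bot.get_obs();print(o['t'],o['eef_pos'],o['tool_rot'],o['gripper_width'],o['contact_force'],o['torque'])
p,d=vision.read_camera(n);cv2.imwrite(f"pics/{k}.png",p[:,:,::-1]);np.savez(k+".npz",p=p,d=d,eef_pos=o['eef_pos'],tool_rot=o['tool_rot'])
E
python3 snap.py wrist w3; python3 snap.py scene s3
python3 -c "
import cv2;a=cv2.imread('pics/s3.png');cv2.imwrite('pics/s3a.png',cv2.resize(a[180:330,300:460],None,fx=4,fy=4))"
```

```text
5.2 [ 0.59913861 -0.25093201  0.00789143] [ 1.56088590e-05  8.22284565e-01  5.69076527e-01 -1.27907807e-05] 0.007969419420252777 [ 0.28255098 -0.45238395  0.07295289] [-0.02122786  0.00516348 -0.05553613]
5.25 [ 0.59913368 -0.25090717  0.00790964] [-7.16088251e-06  8.22281325e-01  5.69081210e-01  3.27761741e-06] -0.0017107964449529403 [-0.26622678  0.31565637  0.33940643] [-0.03022879 -0.00283742  0.00584253]
```

View pics/w3.png

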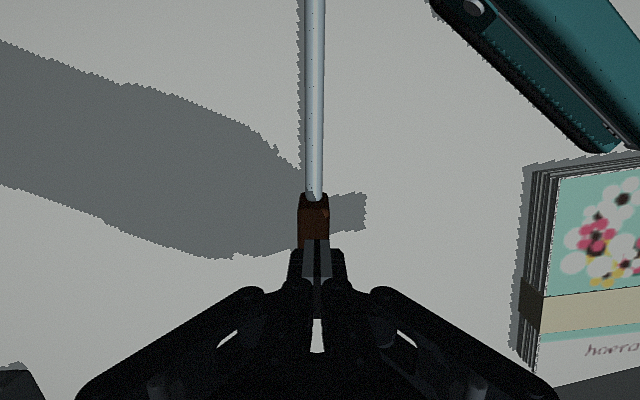

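View pics/s3a.png

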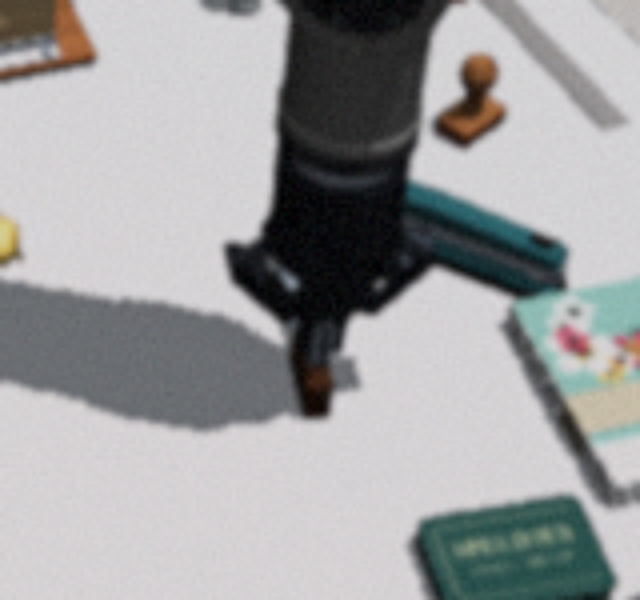

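```bash
python3 -c "
import cv2,numpy as np;a=cv2.imread('pics/w3.png')[180:360,240:400].astype(float)
cv2.imwrite('pics/w3a.png',cv2.resize(np.clip((a/255)**.5*255,0,255).astype(np.uint8),None,fx=3.3,fy=3.3,interpolation=cv2.INTER_CUBIC))
d=np.load('w3.npz')['d']
for v in range(200,350,12): print(v,[round(float(d[v,u]),3) for u in range(285,350,7)])"
```

```text
200 [0.188, 0.189, 0.174, 0.17, 0.168, 0.171, 0.173, 0.188, 0.188, 0.188]
212 [0.192, 0.192, 0.158, 0.157, 0.158, 0.158, 0.157, 0.191, 0.192, 0.192]
224 [0.194, 0.194, 0.161, 0.16, 0.16, 0.16, 0.16, 0.196, 0.195, 0.194]
236 [0.199, 0.197, 0.163, 0.162, 0.162, 0.163, 0.162, 0.197, 0.199, 0.199]
248 [0.2, 0.2, 0.165, 0.146, 0.146, 0.146, 0.146, 0.2, 0.2, 0.2]
260 [0.204, 0.143, 0.143, 0.135, 0.136, 0.0, 0.136, 0.143, 0.142, 0.203]
272 [0.207, 0.133, 0.0, 0.127, 0.126, 0.126, 0.126, 0.133, 0.133, 0.207]
284 [0.118, 0.115, 0.115, 0.117, 0.124, 0.126, 0.118, 0.116, 0.115, 0.118]
296 [0.111, 0.111, 0.112, 0.11, 0.126, 0.127, 0.112, 0.11, 0.11, 0.111]
308 [0.104, 0.104, 0.105, 0.104, 0.13, 0.129, 0.104, 0.104, 0.105, 0.105]
320 [0.092, 0.091, 0.092, 0.1, 0.221, 0.221, 0.1, 0.092, 0.092, 0.093]
332 [0.087, 0.087, 0.088, 0.102, 0.226, 0.224, 0.102, 0.088, 0.086, 0.088]
344 [0.083, 0.084, 0.084, 0.102, 0.227, 0.229, 0.101, 0.083, 0.083, 0.083]
```

View pics/w3a.png

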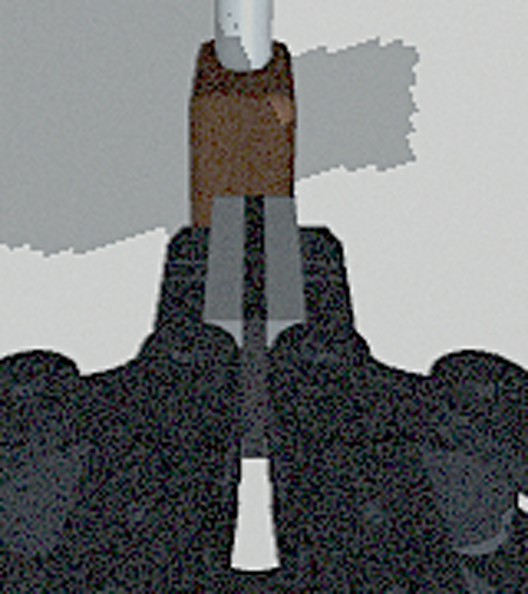

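```bash
python3 - <<'E'
from h import *
o=np.load("w3.npz");c=wcal(o)
print("shoulder top edge",ray([(299.5,209),(328.5,209)],c,.032),"rod root",ray([(314,196)],c,.021), "rod far",ray([(316,2)],c,.021))
# 3D of pixels in finger area
d=o["d"];R=c["R"];t=c["t"]
for u,v in((306,245),(306,262),(313,262),(327,262),(295,262),(340,262),(306,272),(317,284),(317,325),(302,245),(314,225)):
    z=d[v,u];X=R.T@(np.array([(u-c["cx"])/c["fx"]*z,(v-c["cy"])/c["fy"]*z,z])-t);
    ax=np.array([.3527,.9357]);r=X[:2]-o["eef_pos"][:2]
    print(u,v,"along %.1f across %.1f z %.1f"%(r@ax*1000,(r@[ax[1],-ax[0]])*1000,X[2]*1000))
E
```

```text
shoulder top edge [[ 0.5997908  -0.22393922]
 [ 0.61438531 -0.22945602]] rod root [[ 0.60824488 -0.22340302]] rod far [[ 0.6430576  -0.13471502]]
306 245 along 11.0 across -5.2 z 45.1
306 262 along 11.3 across -4.6 z 61.4
313 262 along 11.3 across -1.4 z 61.4
327 262 along 11.1 across 5.1 z 61.1
295 262 along 7.4 across -10.2 z 55.3
340 262 along 7.2 across 11.6 z 55.1
306 272 along 11.2 across -4.3 z 69.2
317 284 along 7.2 across 0.4 z 72.1
317 325 along -82.8 across 0.5 z 0.4
302 245 along 4.3 across -7.9 z 33.2
314 225 along 16.1 across -1.1 z 32.3
```

```bash
python3 - <<'E'
from h import *
o=np.load("s3.npz");c=vision.calibration("scene");d=o["d"];R=c["R"];t=c["t"]
for v in range(256,286,2):
    row=[]
    for u in range(371,386,2):
        z=d[v,u];X=R.T@(np.array([(u-c["cx"])/c["fx"]*z,(v-c["cy"])/c["fy"]*z,z])-t)
        r=X[:2]-[.5991,-.2509];ax=np.array([.3527,.9357])
        row.append("%d,%d,%d"%(r@ax*1000,r@[ax[1],-ax[0]]*1000,X[2]*1000))
    print(v,row)
E
```

```text
256 ['-11,-28,95', '-3,-21,85', '-9,-18,91', '-11,-13,92', '-11,-9,92', '0,0,78', '-8,1,88', '-11,5,90']
258 ['-12,-28,89', '-11,-23,88', '-7,-16,82', '-11,-13,86', '-9,-8,83', '-1,0,73', '-11,1,84', '-12,5,85']
260 ['-12,-27,81', '41,-7,19', '-4,-15,72', '-13,-13,81', '-14,-8,81', '-6,-1,71', '-12,1,78', '-11,6,77']
262 ['50,-9,2', '21,-12,34', '-5,-15,65', '-7,-10,66', '-10,-7,70', '-13,-3,73', '-7,3,65', '-6,8,64']
264 ['44,-10,0', '18,-12,30', '-6,-15,59', '-5,-9,57', '-8,-5,61', '-8,0,60', '-9,3,60', '-6,9,56']
266 ['36,-12,2', '13,-13,28', '-7,-14,52', '-8,-9,53', '-8,-5,53', '-12,-1,56', '-11,3,55', '-7,10,49']
268 ['33,-12,-1', '12,-13,22', '-4,-13,41', '-6,-8,43', '-10,-5,48', '-9,0,46', '-7,5,43', '25,21,3']
270 ['26,-13,-1', '10,-13,16', '-3,-12,33', '-8,-8,39', '-9,-4,39', '-14,0,45', '21,15,0', '23,21,-2']
272 ['18,-15,0', '7,-13,13', '-6,-12,29', '-9,-8,33', '-9,-3,32', '-8,1,30', '16,14,0', '15,20,0']
274 ['9,-17,3', '6,-13,6', '-11,-13,28', '-16,-9,33', '-15,-4,31', '-17,0,33', '7,12,2', '6,17,2']
276 ['5,-17,0', '5,-12,0', '-14,-13,23', '-24,-11,35', '-23,-6,33', '-23,-1,33', '-24,3,34', '2,17,0']
278 ['-1,-19,2', '0,-14,0', '-13,-12,15', '-23,-10,26', '-26,-6,30', '-21,0,23', '-2,11,-1', '-6,14,3']
280 ['-6,-20,0', '-7,-15,1', '-18,-13,14', '-24,-10,21', '-23,-5,18', '-23,0,18', '-11,9,1', '-12,13,3']
282 ['-13,-21,1', '-13,-16,0', '-20,-13,8', '-24,-9,13', '-22,-4,9', '-25,0,12', '-16,8,0', '-19,12,3']
284 ['-20,-23,2', '-20,-17,1', '-21,-13,2', '-23,-8,4', '-24,-4,4', '-22,1,1', '-21,7,-1', '-24,11,2']
```

Request:
move_arm(increments="1 0 0 0 0 0 0; 1 0 0 0 0 0 0; 1 0 0 0 0 0 0; 1 0 0 0 0 0 0; 1 0 0 -8 0 0 0; 1 0 0 -8 0 0 0; 1 0 0 -8 0 0 0; 1 0 0 -4 0 0 0")

```text
t: 6.3
eef_pos: [0.5987, -0.2508, -0.021]
tool_rot: [-0.0, 0.822, 0.569, -0.0]
contact_force: [0.3, -0.8, 0.1]
gripper_width: 1.0
```

```bash
python3 snap.py wrist w4
```

```text
6.3 [ 0.5986707  -0.25076277 -0.02104353] [-4.28372029e-04  8.22305144e-01  5.69046527e-01 -3.42207966e-04] 1.0003433954448642 [ 0.31583271 -0.75168047  0.11146687] [-0.01504724 -0.03723061  0.00146434]
```

View pics/w4.png

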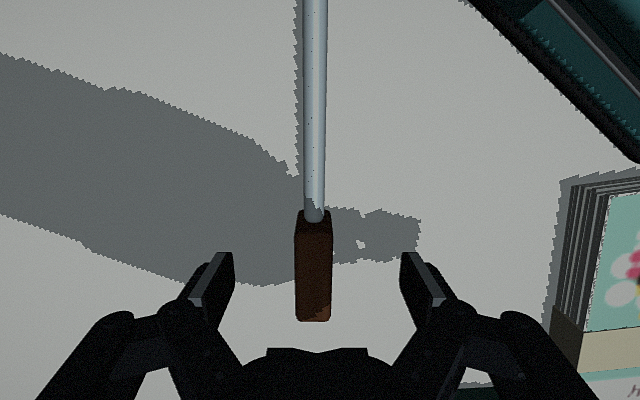

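Request:
move_arm(increments="0.6 0 0 0 0 0 0; 0.4 0 0 0 0 0 0; 0.3 0 0 0 0 0 0; 0.2 0 0 0 0 0 0; 0 0 0 0 0 0 0; 0 0 0 0 0 0 0; 0 0 0 0 0 0 0; 0 0 0 0 0 0 0", newtons=60)

```text
t: 7.35
eef_pos: [0.5994, -0.251, -0.0197]
tool_rot: [0.0, 0.822, 0.569, 0.0]
contact_force: [-0.4, 1.2, 5.5]
gripper_width: 0.201
```

```bash
python3 snap.py wrist w5; python3 -c "
import cv2,numpy as np;a=cv2.imread('pics/w5.png')[150:350,230:400].astype(float)
cv2.imwrite('pics/w5a.png',cv2.resize(np.clip((a/255)**.5*255,0,255).astype(np.uint8),None,fx=3,fy=3,interpolation=cv2.INTER_CUBIC))"
```

```text
7.35 [ 0.59938071 -0.25104224 -0.01972063] [1.83999829e-04 8.22293053e-01 5.69064203e-01 1.84468963e-04] 0.20111835282454177 [-0.37797265  1.20512092  5.47161336] [0.14929324 0.26951701 0.03590843]
```

View pics/w5a.png

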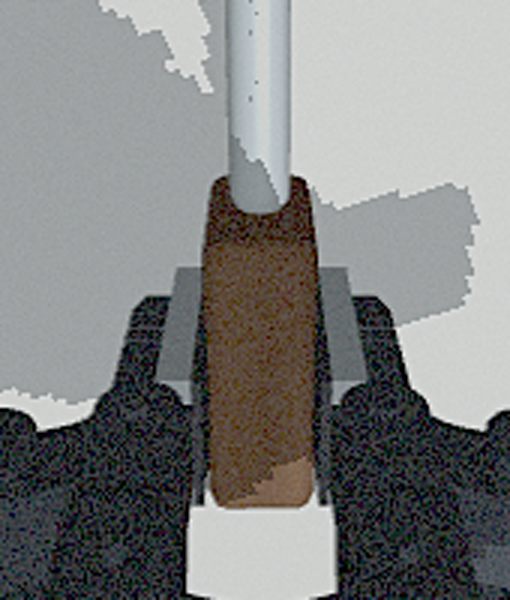

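Request:
move_arm(increments="0 0 0 5 0 0 0; 0 0 0 10 0 0 0; 0 0 0 15 0 0 0; 0 0 0 20 0 0 0; 0 0 0 20 0 0 0; 0 0 0 10 0 0 0; 0 0 0 0 0 0 0; 0 0 0 0 0 0 0")

```text
t: 8.4
eef_pos: [0.5987, -0.2506, 0.0594]
tool_rot: [-0.0, 0.822, 0.569, -0.0]
contact_force: [0.2, 0.1, -1.1]
gripper_width: 0.197
```

Request:
move_arm(increments="0 -12 25 0 0 0 0.03; 0 -12 33 0 0 0 0.03; 0 -12 33 0 0 0 0.03; 0 -12 33 0 0 0 0.03; 0 -12 33 0 0 0 0.03; 0 -13 25 0 0 0 0.039; 0 0 0 0 0 0 0; 0 0 0 0 0 0 0")

```text
t: 9.4
eef_pos: [0.5263, -0.0696, 0.0597]
tool_rot: [0.0, 0.765, 0.644, -0.0]
contact_force: [1.0, -0.9, -2.3]
gripper_width: 0.192
```

```bash
python3 snap.py wrist w6; python3 snap.py scene s6;python3 snap.py top t6; python3 -c "
import cv2;a=cv2.imread('pics/s6.png');cv2.imwrite('pics/s6a.png',cv2.resize(a[145:295,240:400],None,fx=4,fy=4,interpolation=cv2.INTER_CUBIC))"
```

```text
9.4 [ 0.52625483 -0.06958574  0.05972305] [ 2.43183458e-04  7.65157967e-01  6.43842509e-01 -2.24721028e-04] 0.19248107636201583 [ 1.00053711 -0.85298256 -2.30033772] [-0.03895301 -0.07393683 -0.03824753]
9.45 [ 0.5264061  -0.06998309  0.05982412] [ 3.69925417e-04  7.65358694e-01  6.43603837e-01 -1.81552170e-04] 0.19902476222567098 [ 1.03966719 -0.26899986 -1.33629849] [-0.01855042  0.02299827 -0.08636763]
9.5 [ 0.52646903 -0.07015864  0.0598658 ] [ 4.09857887e-04  7.65469693e-01  6.43471802e-01 -1.47184547e-04] 0.19670004792107304 [ 0.71786016 -0.37463634 -0.95281477] [ 0.00151797 -0.04052073 -0.03290178]
```

View pics/w6.png

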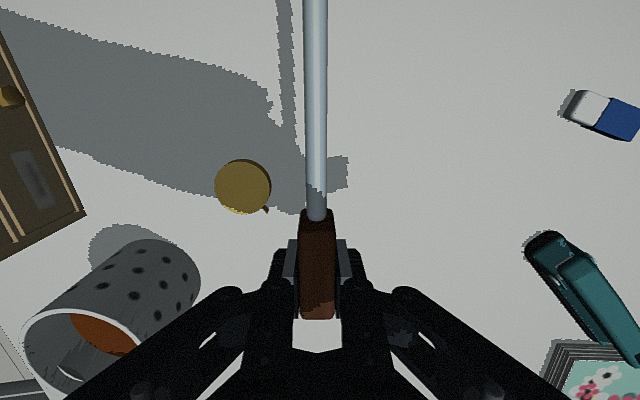

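View pics/s6a.png

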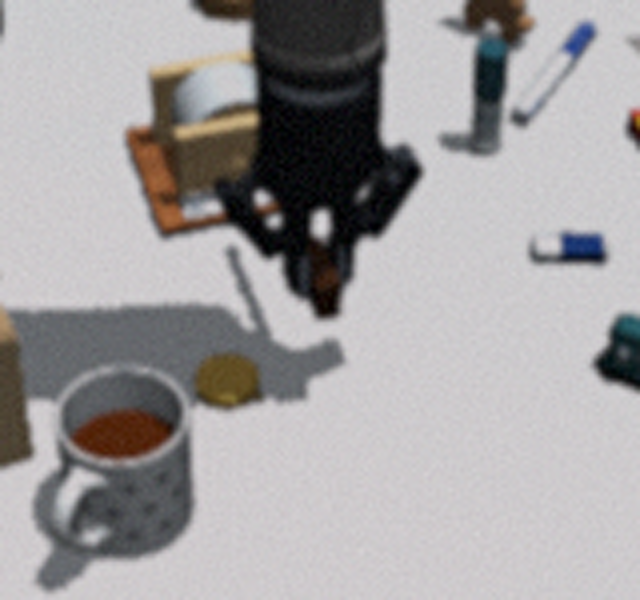

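View pics/t6.png

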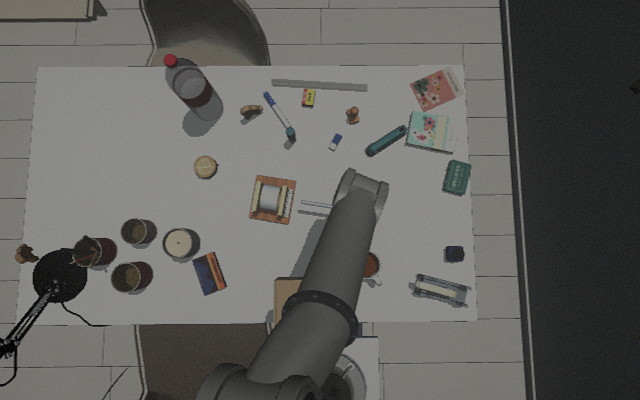

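```bash
cat > rod.py <<'E'
import sys
from h import *
k=sys.argv[1];o=np.load(k+".npz");c=wcal(o);d=o["d"];p=o["p"].astype(int);R=c["R"];t=c["t"]
P=[]
for v in range(int(sys.argv[2]),int(sys.argv[3])):
    u0=np.arange(280,360); zr=d[v,u0]; z0=np.median(d[v,312:320]); ok=(abs(zr-z0)<.008)&(zr>0)
    if ok.sum()<5: continue
    uu=u0[ok].mean(); z=z0+.001  # near crest; axis 5mm deeper added below
    X=R.T@(np.array([(uu-c["cx"])/c["fx"]*z0,(v-c["cy"])/c["fy"]*z0,z0])-t); P.append(X)
P=np.array(P);m=P.mean(0);U,S,V=np.linalg.svd(P-m);a=V[0]*np.sign(V[0][1])
print("n",len(P),"dir",a,"yaw deg %.2f pitch deg %.2f"%(np.degrees(np.arctan2(-a[0],a[1])),np.degrees(np.arcsin(a[2]))))
s=np.arange(-5,6)
r=(P[-1]+P[0])/2
for y in (P[0],P[-1]): print("surface pt",y, "axis z ~",y[2]-.005)
# relative to TCP
e=o["eef_pos"]; h=np.array([a[0],a[1]])/np.hypot(a[0],a[1]); 
print("lateral offset of rod from TCP line (right +) mm",((m-e)[:2]@[h[1],-h[0]])*1000,"TCP->axis dz",(m[2]-.005-e[2])*1000)
E
python3 rod.py w6 8 190; python3 rod.py w5 8 150; python3 rod.py w2 45 140
```

```text
n 182 dir [1.66114177e-01 9.86106341e-01 6.03505466e-04] yaw deg -9.56 pitch deg 0.03
surface pt [0.54558776 0.04402274 0.10059431] axis z ~ 0.09559430689795452
surface pt [ 0.53354718 -0.02785863  0.10070893] axis z ~ 0.09570892852560113
lateral offset of rod from TCP line (right +) mm 0.1990676133563336 TCP->axis dz 36.27331425891479
n 142 dir [ 0.3487661   0.93720919 -0.00107074] yaw deg -20.41 pitch deg -0.06
surface pt [ 0.6395795  -0.14316757  0.02161902] axis z ~ 0.016619015946755272
surface pt [ 0.62076796 -0.19381661  0.02177364] axis z ~ 0.016773643811591226
lateral offset of rod from TCP line (right +) mm 0.06810894990173796 TCP->axis dz 36.35284475671439
n 95 dir [3.52992983e-01 9.35625939e-01 2.36011752e-04] yaw deg -20.67 pitch deg 0.01
surface pt [ 0.64338094 -0.13042618  0.02014696] axis z ~ 0.015146963578262899
surface pt [ 0.61042618 -0.21735008  0.02045288] axis z ~ 0.01545287521010845
lateral offset of rod from TCP line (right +) mm 2.814057515192728 TCP->axis dz -158.28447022982968
```

```bash
python3 - <<'E'
from h import *
o=dict(eef_pos=np.array([0.59050714,-0.02418434,0.2445954]),tool_rot=np.array([-1.23761492e-04,6.55929975e-01,7.54821719e-01,-1.55253136e-04]))
c=wcal(o);B=lambda x,y:(240+x/5-.4,0+y/5-.4);n=np.array([.9854,-.1702])
A=lambda x,y:(280+x/5-.4,215+y/5-.4)
print("tip,root",ray([A(322,62),A(148,333)],c,.016))
for nm,q,z in (("base",[B(62,204),B(567,380)],.012),("plate top",[B(113,25),B(527,175),B(517,237),B(98,92)],.078),("hole",[B(315,187)],.05)):
    X=ray(q,c,z);print(nm,X,"s",(X@n))
# hole blob in w1
p=np.load("w1.npz")["p"];print(p[32:44,292:314].sum(2))
p=np.load("scene0.npz")["p"];print(p[180:192,292:310].astype(int).sum(2))
c=vision.calibration("top")
a=np.load("t6.npz")["p"];cv2.imwrite("pics/t6a.png",cv2.resize(a[165:235,240:345,::-1],None,fx=7,fy=7,interpolation=cv2.INTER_CUBIC))
E
```

```text
tip,root [[ 0.6463146  -0.12460147]
 [ 0.60698338 -0.2274812 ]]
base [[0.49172533 0.10827866]
 [0.62235367 0.08579003]] s [0.46611712 0.59866584]
plate top [[0.51401101 0.13368812]
 [0.60016048 0.11885985]
 [0.60005024 0.10727232]
 [0.51191863 0.12160245]] s [0.48375273 0.57116819 0.57303175 0.48374788]
hole [[0.55555992 0.11489341]] s [0.52789389]
[[101 115  93 101 107  80  81  42 142 337 450 439 435 425 425 437 417 413
  432 422 417 425]
 [111 110  98 109  99 115  84  98  49  44  50 101 339 452 438 437 430 432
  429 422 423 419]
 [118  99 121 123 104 109 101  81  93  81  67  61 107  37 145 340 445 444
  444 430 419 410]
 [ 84 102  96  97 141 199 268 309 195 143  86  89  97  95  78  58 140 131
  334 439 443 445]
 [ 82  66  76 115  95 137 217 286 336 460 251 125 103  85  89 107 104  93
   73 149 343 349]
 [422 206  93  80  85  85  73 125 252 331 201 213 250 177 117  89  81  91
   86 101  40  23]
 [533 541 434 300 103  92  80  54  72  75 156 278 344 348 343 193 105 110
   96  74 111  99]
 [ 32 239 495 537 535 436 226  82  94  80  54  32 102 136 217 215 152 109
  116  96  94  89]
 [418
[... 568 characters left out ...]
169 164 169 155 175 184]
 [156 140 155 163 166 171 175 187 188 165 154 175 177 171 173 155 158 182]
 [167 161 164 170 177 185 191 206 215 189 178 178 175 182 184 171 167 168]
 [165 176 168 158 168 194 226 221 259 211 171 176 164 159 169 174 170 167]
 [167 177 174 169 183 199 209 205 201 198 171 170 146 159 167 171 160 176]
 [163 170 167 157 169 156 189 195 172 161 169 159 173 166 150 177 162 172]
 [186 157 158 169 169 154 165 175 157 161 171 164 175 167 168 190 222 212]
 [174 160 177 152 156 180 177 156 165 171 196 215 217 218 184 214 268 290]
 [174 168 180 174 172 198 209 236 222 209 237 267 288 266 221 217 271 274]
 [208 205 217 228 187 241 274 279 273 242 248 269 278 283 266 292 329 314]]
```

View pics/t6a.png

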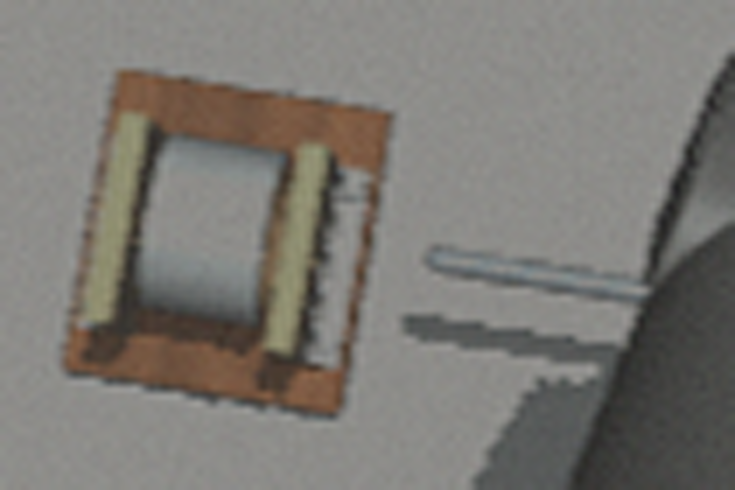

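Request:
move_arm(increments="0 -2.9 0.5 -12 0 0 0; 0 0 0 -12 0 0 0; 0 0 0 -12 0 0 0; 0 0 0 -10 0 0 0; 0 1.7 9.85 0 0 0 0; 0 1.7 9.85 0 0 0 0; 0 1.7 9.85 0 0 0 0; 0 0 0 0 0 0 0")

```text
t: 10.55
eef_pos: [0.5289, -0.0373, 0.0141]
tool_rot: [0.0, 0.764, 0.645, 0.0]
contact_force: [-0.9, -0.1, -1.0]
gripper_width: 0.203
```

```bash
python3 - <<'E'
from h import *
import subprocess
E
python3 snap.py wrist w7; python3 snap.py top t7; python3 rod.py w7 8 180; python3 -c "
import cv2;a=cv2.imread('pics/t7.png');cv2.imwrite('pics/t7a.png',cv2.resize(a[165:235,240:345],None,fx=7,fy=7,interpolation=cv2.INTER_CUBIC))"
```

```text
10.55 [ 0.52887427 -0.03728161  0.01414438] [7.50532739e-06 7.64155913e-01 6.45031430e-01 4.42343932e-04] 0.20321457881497973 [-0.88036238 -0.13061975 -1.0090239 ] [-0.06028548 -0.05337098 -0.02898421]
10.6 [ 0.52868047 -0.03812682  0.01416536] [1.33509356e-04 7.64464029e-01 6.44666306e-01 2.89384452e-04] 0.1956837327868118 [ 0.12463428 -0.77547767 -0.98803644] [-0.08988918 -0.01054557  0.01028563]
n 172 dir [0.16308606 0.98661005 0.00188187] yaw deg -9.39 pitch deg 0.11
surface pt [0.54781336 0.07625937 0.05549592] axis z ~ 0.05049592108191755
surface pt [0.53684696 0.00928297 0.05554712] axis z ~ 0.05054712027247791
lateral offset of rod from TCP line (right +) mm 0.15361538961529025 TCP->axis dz 36.37754447732539
```

View pics/t7a.png

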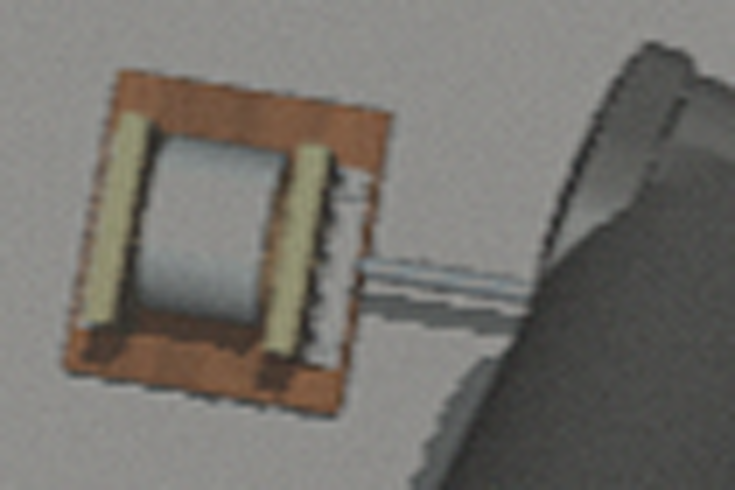

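View pics/w7.png

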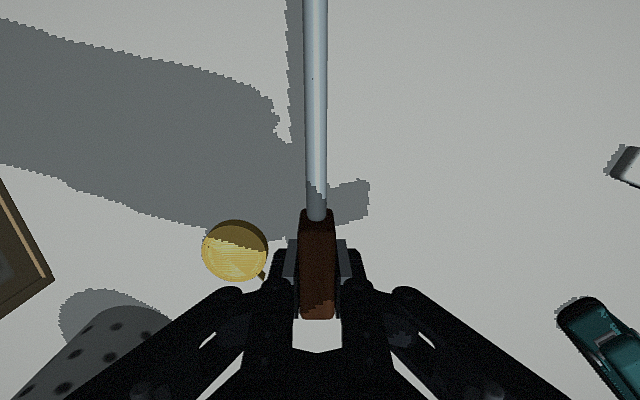

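```bash
python3 - <<'E'
from h import *
c=vision.calibration("top");T=lambda x,y:(240+x/7-.43,165+y/7-.43);n=np.array([.9854,-.1702]);a=np.array([.1702,.9854])
X=ray([T(362,265),T(520,290)],c,.05);print("rod",X,X@n,X@a)
X=ray([T(312,146),T(282,354),T(134,114),T(99,324)],c,.078);print("plates",X,X@n,X@a)
o=bot.get_obs();print(o['eef_pos'],o['eef_pos'][:2]@n,o['eef_pos'][:2]@a,o['tool_rot'],o['contact_force'])
E
```

```text
rod [[0.55205191 0.09427362]
 [0.54084055 0.02734246]] [0.52794658 0.52829059] [0.18685646 0.11899432]
plates [[0.59912559 0.11308993]
 [0.5126362  0.12521637]
 [0.61318417 0.18717791]
 [0.52567319 0.20067228]] [0.57113045 0.48383989 0.572374   0.48384394] [0.21341    0.21063889 0.28880906 0.28721204]
[ 0.52847639 -0.03869408  0.01412972] 0.5273463694540776 0.051817538291126314 [1.64184710e-04 7.64757792e-01 6.44317834e-01 1.45532026e-04] [ 0.00895881 -0.10251176 -1.81175497]
```

Request:
move_arm(increments="0 0.35 2 0 0 0 0; 0 0.35 2 0 0 0 0; 0 0.35 2 0 0 0 0; 0 0.35 2 0 0 0 0; 0 0.34 2 0 0 0 0; 0 0.34 2 0 0 0 0; 0 0.34 2 0 0 0 0; 0 0.34 2 0 0 0 0", newtons=25)

```text
t: 11.65
eef_pos: [0.5311, -0.0227, 0.0139]
tool_rot: [0.0, 0.765, 0.644, 0.0]
contact_force: [-0.7, 0.1, -1.2]
gripper_width: 0.2
```

```bash
cat > st.py <<'E'
from h import *
n=np.array([.9854,-.1702]);a=np.array([.1702,.9854]);o=bot.get_obs();e=o['eef_pos'];f=o['contact_force']
q=o['tool_rot'];print(o['t'],"s %.4f along %.4f z %.4f tip %.4f"%(e[:2]@n,e[:2]@a,e[2],e[:2]@a+.1365),"yaw %.2f"%(2*np.degrees(np.arctan2(q[2],q[1]))-90),"F along %.1f lat %.1f z %.1f"%(f[:2]@a,f[:2]@n,f[2]),"T",o['torque'],o['gripper_width'])
E
python3 st.py
```

```text
11.65 s 0.5272 along 0.0680 z 0.0139 tip 0.2045 yaw -9.80 F along -0.0 lat -0.7 z -1.2 T [-0.00923304 -0.01490322 -0.01951463] 0.1997002807228646
```

Request:
move_arm(increments="0 0.2 0.7 0 0 0 0; 0 0.1 0.7 0 0 0 0; 0 0.15 0.7 0 0 0 0; 0 0.15 0.7 0 0 0 0; 0 0.1 0.7 0 0 0 0; 0 0.1 0.7 0 0 0 0; 0 0.1 0.7 0 0 0 0; 0 0.1 0.7 0 0 0 0")

```text
t: 12.65
eef_pos: [0.5321, -0.0172, 0.0139]
tool_rot: [0.0, 0.765, 0.644, 0.0]
contact_force: [0.0, -1.7, -1.5]
gripper_width: 0.195
```

```bash
python3 st.py
```

```text
12.65 s 0.5273 along 0.0736 z 0.0139 tip 0.2101 yaw -9.80 F along -1.6 lat 0.3 z -1.5 T [-0.04777264  0.01333591 -0.0346821 ] 0.1945473036497822
```

Tip should be at or in the hole mouth. Continue gently.

Request:
move_arm(increments="0 0.15 0.75 0 0 0 0; 0 0.1 0.75 0 0 0 0; 0 0.15 0.75 0 0 0 0; 0 0.1 0.75 0 0 0 0; 0 0.15 0.75 0 0 0 0; 0 0.1 0.75 0 0 0 0; 0 0.15 0.75 0 0 0 0; 0 0.14 0.75 0 0 0 0")

```text
t: 13.65
eef_pos: [0.5331, -0.0112, 0.0139]
tool_rot: [-0.0, 0.765, 0.644, 0.0]
contact_force: [-0.3, 0.1, -1.7]
gripper_width: 0.196
```

```bash
python3 st.py
```

```text
13.65 s 0.5272 along 0.0797 z 0.0139 tip 0.2162 yaw -9.80 F along 0.1 lat -0.3 z -1.7 T [-0.00613802  0.00151778 -0.01753551] 0.19594207009740333
```

Request:
move_arm(increments="0 0.35 2 0 0 0 0; 0 0.35 2 0 0 0 0; 0 0.35 2 0 0 0 0; 0 0.35 2 0 0 0 0; 0 0.34 2 0 0 0 0; 0 0.34 2 0 0 0 0; 0 0.34 2 0 0 0 0; 0 0.34 2 0 0 0 0")

```text
t: 14.65
eef_pos: [0.5359, 0.0049, 0.0139]
tool_rot: [-0.0, 0.765, 0.644, -0.0]
contact_force: [0.4, 0.0, -0.8]
gripper_width: 0.198
```

```bash
python3 st.py; python3 snap.py wrist w8; python3 snap.py top t8;  python3 rod.py w8 20 180; python3 -c "
import cv2;a=cv2.imread('pics/t8.png');cv2.imwrite('pics/t8a.png',cv2.resize(a[165:235,240:345],None,fx=7,fy=7,interpolation=cv2.INTER_CUBIC))"
```

```text
14.65 s 0.5273 along 0.0960 z 0.0139 tip 0.2325 yaw -9.80 F along 0.1 lat 0.4 z -0.8 T [ 0.01598765 -0.03145136 -0.04477922] 0.198176582427688
14.65 [0.53590317 0.00486512 0.01389445] [-4.82046487e-06  7.64910309e-01  6.44136802e-01 -3.08628743e-06] 0.198176582427688 [ 0.37178583  0.02683128 -0.77826565] [ 0.01598765 -0.03145136 -0.04477922]
14.7 [0.53600183 0.00521204 0.01390538] [-5.53784989e-05  7.64807385e-01  6.44258994e-01  9.38551695e-05] 0.20291210601049767 [-0.36682853 -0.2378809  -1.42543363] [ 0.00232278 -0.02025175 -0.01105549]
n 160 dir [1.69206558e-01 9.85580609e-01 6.42734328e-05] yaw deg -9.74 pitch deg 0.00
surface pt [0.55636142 0.11419944 0.05466558] axis z ~ 0.04966557899094048
surface pt [0.5439854  0.05127978 0.05473146] axis z ~ 0.04973145943280392
lateral offset of rod from TCP line (right +) mm -0.08803642123123663 TCP->axis dz 36.32206543098494
```

View pics/t8a.png

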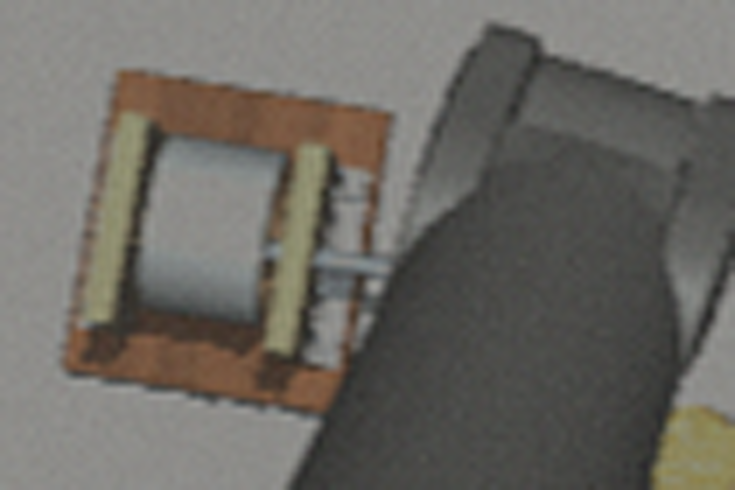

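View pics/w8.png

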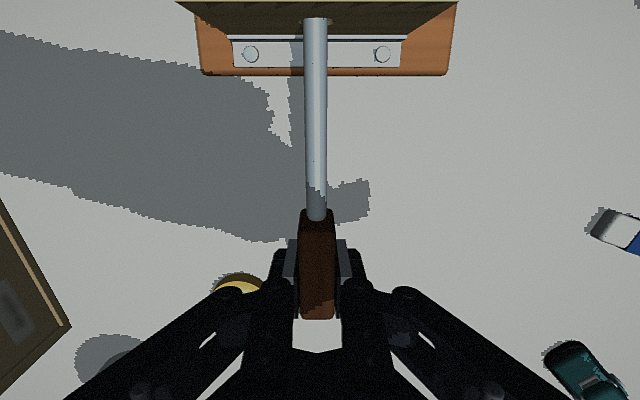

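Request:
move_arm(increments="0 0.86 5 0 0 0 0; 0 0.86 5 0 0 0 0; 0 0.86 5 0 0 0 0; 0 0.86 5 0 0 0 0; 0 0.86 5 0 0 0 0; 0 0.86 5 0 0 0 0; 0 0.86 5 0 0 0 0; 0 0.86 5 0 0 0 0")

```text
t: 15.75
eef_pos: [0.5428, 0.0451, 0.0139]
tool_rot: [-0.0, 0.765, 0.644, 0.0]
contact_force: [0.4, 0.8, -0.9]
gripper_width: 0.197
```

```bash
python3 st.py
```

```text
15.75 s 0.5272 along 0.1368 z 0.0139 tip 0.2733 yaw -9.80 F along 0.9 lat 0.3 z -0.9 T [-0.05219643 -0.01606921  0.01523421] 0.19719730292569307
```

Request:
move_arm(increments="0 0.15 1 0 0 0 0; 0 0.2 1 0 0 0 0; 0 0.15 1 0 0 0 0; 0 0.2 1 0 0 0 0; 0 0.15 1 0 0 0 0; 0 0.2 1 0 0 0 0; 0 0.15 1 0 0 0 0; 0 0.2 1 0 0 0 0")

```text
t: 16.75
eef_pos: [0.5442, 0.0528, 0.0139]
tool_rot: [0.0, 0.765, 0.644, 0.0]
contact_force: [-0.7, 0.1, -1.3]
gripper_width: 0.203
```

Request:
move_arm(increments="0 0.15 0.75 0 0 0 0; 0 0.1 0.75 0 0 0 0; 0 0.15 0.75 0 0 0 0; 0 0.1 0.75 0 0 0 0; 0 0.15 0.75 0 0 0 0; 0 0.1 0.75 0 0 0 0; 0 0.15 0.75 0 0 0 0; 0 0.14 0.75 0 0 0 0")

```text
t: 17.75
eef_pos: [0.5452, 0.0588, 0.0139]
tool_rot: [0.0, 0.765, 0.644, 0.0]
contact_force: [-0.5, 0.2, -2.2]
gripper_width: 0.2
```

```bash
python3 st.py
```

```text
17.75 s 0.5273 along 0.1507 z 0.0139 tip 0.2872 yaw -9.80 F along 0.1 lat -0.5 z -2.2 T [-0.01820483 -0.04341601 -0.02309529] 0.20017445540012432
```

Request:
move_arm(increments="0 0.15 1 0 0 0 0; 0 0.2 1 0 0 0 0; 0 0.15 1 0 0 0 0; 0 0.2 1 0 0 0 0; 0 0.15 1 0 0 0 0; 0 0.2 1 0 0 0 0; 0 0.15 1 0 0 0 0; 0 0.2 1 0 0 0 0")

```text
t: 18.75
eef_pos: [0.5466, 0.0668, 0.0139]
tool_rot: [0.0, 0.765, 0.644, 0.0]
contact_force: [1.2, 0.8, -1.1]
gripper_width: 0.198
```

```bash
python3 st.py; python3 snap.py wrist w9
```

```text
18.75 s 0.5273 along 0.1589 z 0.0139 tip 0.2954 yaw -9.80 F along 1.0 lat 1.0 z -1.1 T [-0.03203631 -0.00319348 -0.01120518] 0.19796773853462685
18.75 [0.54663719 0.06683337 0.01391264] [5.40132794e-07 7.64909960e-01 6.44137215e-01 2.28168356e-05] 0.19796773853462685 [ 1.19562579  0.84675856 -1.08327332] [-0.03203631 -0.00319348 -0.01120518]
```

View pics/w9.png

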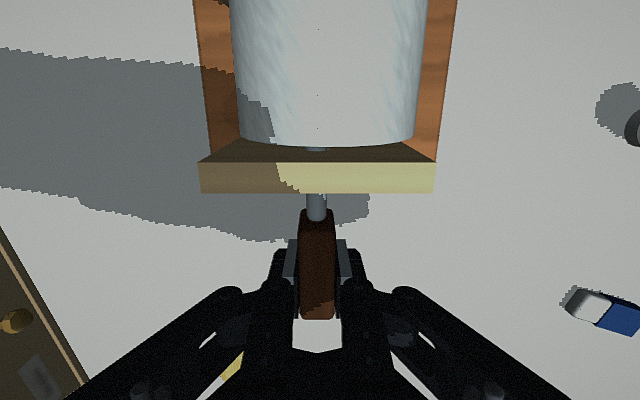

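```bash
cat > gap.py <<'E'
import sys
from h import *
k=sys.argv[1];o=np.load(k+".npz");c=wcal(o);a=np.array([.1702,.9854]);p=o["p"].astype(int)
col=p[:,:,:].sum(2)
for u in(250,290,345,380): print(u,[(v,int(col[v,u])) for v in range(int(sys.argv[2]),int(sys.argv[3]))])
for u in(305,317,330):print("shoulder",u,[(v,int(p[v,u,0]),int(p[v,u,2])) for v in range(204,232,2)])
d=o["d"]
print("plate at rows:",[(v,round(float(ray([(345,v)],c,.078)@a),4)) for v in range(185,215,4)])
print("shoulder top at rows:",[(v,round(float(ray([(317,v)],c,.066)@a),4)) for v in range(204,232,4)])
E
python3 gap.py w9 188 198
python3 - <<'E'
import cv2,numpy as np
a=cv2.imread('pics/w9.png')[150:330,250:390].astype(float)
cv2.imwrite('pics/w9a.png',cv2.resize(np.clip((a/255)**.5*255,0,255).astype(np.uint8),None,fx=3.3,fy=3.3,interpolation=cv2.INTER_CUBIC))
E
```

```text
250 [(188, 274), (189, 257), (190, 260), (191, 256), (192, 253), (193, 288), (194, 330), (195, 324), (196, 316), (197, 315)]
290 [(188, 245), (189, 262), (190, 247), (191, 265), (192, 250), (193, 284), (194, 333), (195, 327), (196, 315), (197, 316)]
345 [(188, 477), (189, 476), (190, 482), (191, 471), (192, 494), (193, 395), (194, 305), (195, 320), (196, 310), (197, 313)]
380 [(188, 479), (189, 477), (190, 466), (191, 486), (192, 469), (193, 498), (194, 544), (195, 535), (196, 524), (197, 533)]
shoulder 305 [(204, 103, 114), (206, 112, 118), (208, 61, 56), (210, 0, 0), (212, 17, 0), (214, 20, 0), (216, 5, 0), (218, 22, 8), (220, 18, 3), (222, 13, 4), (224, 5, 0), (226, 14, 0), (228, 17, 8), (230, 17, 0)]
shoulder 317 [(204, 85, 98), (206, 90, 99), (208, 82, 96), (210, 82, 93), (212, 81, 97), (214, 83, 95), (216, 87, 99), (218, 84, 94), (220, 68, 82), (222, 18, 0), (224, 26, 12), (226, 32, 30), (228, 15, 0), (230, 24, 7)]
shoulder 330 [(204, 101, 112), (206, 107, 111), (208, 114, 123), (210, 11, 0), (212, 17, 4), (214, 12, 5), (216, 17, 0), (218, 11, 0), (220, 15, 3), (222, 23, 18), (
[... 283 characters left out ...]
1905), (224, 0.1886), (228, 0.1866)]gap.py:8: DeprecationWarning: Conversion of an array with ndim > 0 to a scalar is deprecated, and will error in future. Ensure you extract a single element from your array before performing this operation. (Deprecated NumPy 1.25.)
  print("plate at rows:",[(v,round(float(ray([(345,v)],c,.078)@a),4)) for v in range(185,215,4)])
gap.py:9: DeprecationWarning: Conversion of an array with ndim > 0 to a scalar is deprecated, and will error in future. Ensure you extract a single element from your array before performing this operation. (Deprecated NumPy 1.25.)
  print("shoulder top at rows:",[(v,round(float(ray([(317,v)],c,.066)@a),4)) for v in range(204,232,4)])
```

View pics/w9a.png

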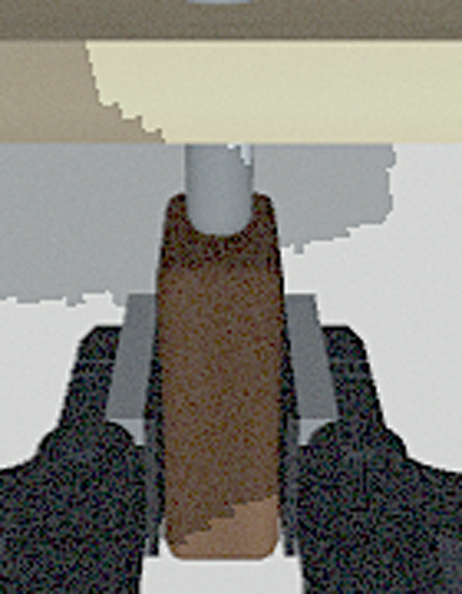

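Request:
move_arm(increments="0 0.35 2 0 0 0 0; 0 0.35 2 0 0 0 0; 0 0.35 2 0 0 0 0; 0 0.35 2 0 0 0 0; 0 0.34 2 0 0 0 0; 0 0.34 2 0 0 0 0; 0 0.34 2 0 0 0 0; 0 0.34 2 0 0 0 0")

```text
t: 19.8
eef_pos: [0.5494, 0.0829, 0.0139]
tool_rot: [-0.0, 0.765, 0.644, 0.0]
contact_force: [-0.6, -0.3, -1.1]
gripper_width: 0.199
```

Request:
move_arm(increments="0 0.1 0.5 0 0 0 0; 0 0.1 0.5 0 0 0 0; 0 0.1 0.5 0 0 0 0; 0 0.1 0.5 0 0 0 0; 0 0.05 0.5 0 0 0 0; 0 0.1 0.5 0 0 0 0; 0 0.05 0.5 0 0 0 0; 0 0.1 0.5 0 0 0 0")

```text
t: 20.8
eef_pos: [0.5501, 0.0868, 0.0139]
tool_rot: [-0.0, 0.765, 0.644, 0.0]
contact_force: [-0.4, -0.2, -1.1]
gripper_width: 0.197
```

```bash
python3 st.py; python3 snap.py wrist w10
python3 - <<'E'
import cv2,numpy as np
a=cv2.imread('pics/w10.png')[150:330,250:390].astype(float)
cv2.imwrite('pics/w10a.png',cv2.resize(np.clip((a/255)**.5*255,0,255).astype(np.uint8),None,fx=3.3,fy=3.3,interpolation=cv2.INTER_CUBIC))
E
```

```text
20.8 s 0.5273 along 0.1791 z 0.0139 tip 0.3156 yaw -9.80 F along -0.2 lat -0.3 z -1.1 T [-0.05082126  0.02437371  0.00041021] 0.19683346998404108
20.8 [0.55009396 0.08677372 0.01391889] [-4.17695715e-06  7.64914850e-01  6.44131409e-01  2.33734073e-05] 0.19683346998404108 [-0.35248375 -0.18008348 -1.1136179 ] [-0.05082126  0.02437371  0.00041021]
```

View pics/w10a.png

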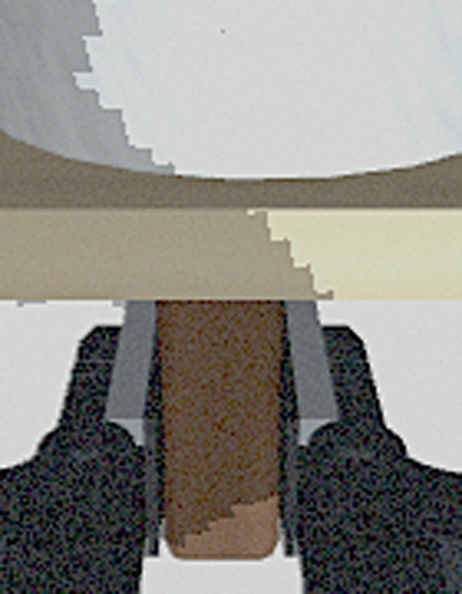

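Request:
move_arm(increments="0 0.05 0.25 0 0 0 0; 0 0.05 0.25 0 0 0 0; 0 0.05 0.25 0 0 0 0; 0 0.05 0.25 0 0 0 0; 0 0.05 0.25 0 0 0 0; 0 0 0.25 0 0 0 0; 0 0.05 0 0 0 0 0; 0 0 0 0 0 0 0")

```text
t: 21.85
eef_pos: [0.5504, 0.0882, 0.0139]
tool_rot: [-0.0, 0.765, 0.644, 0.0]
contact_force: [-0.7, 0.1, -0.3]
gripper_width: 0.198
```

```bash
python3 st.py
```

```text
21.85 s 0.5273 along 0.1806 z 0.0139 tip 0.3171 yaw -9.80 F along 0.0 lat -0.7 z -0.3 T [-0.06047106  0.01433981  0.02096664] 0.19794944617313587
```

Request:
move_arm(increments="0 0.05 0.2 0 0 0 0; 0 0.05 0.2 0 0 0 0; 0 0 0.2 0 0 0 0; 0 0.05 0.2 0 0 0 0; 0 0 0.2 0 0 0 0; 0 0 0 0 0 0 0; 0 0 0 0 0 0 0; 0 0 0 0 0 0 0")

```text
t: 22.85
eef_pos: [0.5505, 0.0892, 0.0139]
tool_rot: [0.0, 0.765, 0.644, 0.0]
contact_force: [1.0, -0.1, -0.7]
gripper_width: 0.203
```

```bash
python3 st.py
```

```text
22.85 s 0.5273 along 0.1816 z 0.0139 tip 0.3181 yaw -9.80 F along 0.0 lat 1.0 z -0.7 T [-0.01288247 -0.0145431  -0.03089776] 0.20278083674539024
```

Request:
move_arm(increments="0 0.05 0.2 0 0 0 0; 0 0.05 0.2 0 0 0 0; 0 0 0.2 0 0 0 0; 0 0.05 0.2 0 0 0 0; 0 0 0.2 0 0 0 0; 0 0 0 0 0 0 0; 0 0 0 0 0 0 0; 0 0 0 0 0 0 0")

```text
t: 23.85
eef_pos: [0.5505, 0.0893, 0.0139]
tool_rot: [0.0, 0.765, 0.644, -0.0]
contact_force: [-0.9, -5.4, 0.5]
gripper_width: 0.197
```

```bash
python3 st.py; sleep 0; python3 snap.py wrist w11; python3 - <<'E'
import cv2,numpy as np
a=cv2.imread('pics/w11.png')[150:330,250:390].astype(float)
cv2.imwrite('pics/w11a.png',cv2.resize(np.clip((a/255)**.4*255,0,255).astype(np.uint8),None,fx=3.3,fy=3.3,interpolation=cv2.INTER_CUBIC))
E
```

```text
23.85 s 0.5273 along 0.1817 z 0.0139 tip 0.3182 yaw -9.84 F along -5.5 lat 0.0 z 0.5 T [-1.08791853  0.22877057 -0.04050717] 0.19687695352746742
23.85 [0.550507   0.08930124 0.01389223] [ 2.55461870e-04  7.65168724e-01  6.43829658e-01 -3.60565414e-04] 0.19687695352746742 [-0.92891992 -5.43454525  0.51043913] [-1.08791853  0.22877057 -0.04050717]
```

View pics/w11a.png

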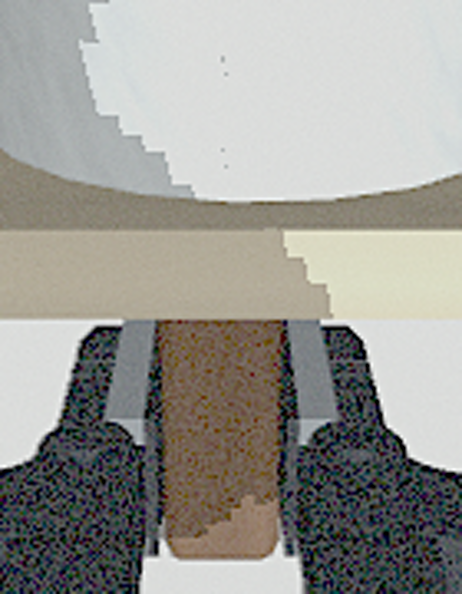

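Request:
move_arm(increments="0 0 -0.3 0 0 0 0; 0 0 -0.2 -0.3 0 0 0; 0 0 0 -0.3 0 0 0; 0 0 0 -0.3 0 0 0; 0 0 0 -0.3 0 0 0; 0 0 0 0 0 0 0; 0 0 0 0 0 0 0; 0 0 0 0 0 0 0")

```text
t: 24.9
eef_pos: [0.5507, 0.0893, 0.0128]
tool_rot: [0.0, 0.765, 0.644, -0.0]
contact_force: [-2.1, -5.2, 1.2]
gripper_width: 0.198
```

```bash
python3 st.py
```

```text
24.9 s 0.5275 along 0.1817 z 0.0128 tip 0.3182 yaw -9.82 F along -5.5 lat -1.2 z 1.2 T [-1.03612192  0.22529166 -0.01301986] 0.19793939687098783
```

Seated with light forces; open slowly.

Request:
move_arm(increments="0.22 0 0 0 0 0 0; 0.24 0 0 0 0 0 0; 0.26 0 0 0 0 0 0; 0.28 0 0 0 0 0 0; 0.3 0 0 0 0 0 0; 0.35 0 0 0 0 0 0; 0.4 0 0 0 0 0 0; 0.45 0 0 0 0 0 0")

```text
t: 25.9
eef_pos: [0.5507, 0.0897, 0.0127]
tool_rot: [-0.0, 0.765, 0.644, 0.0]
contact_force: [0.1, 0.6, 0.6]
gripper_width: 0.448
```

```bash
python3 st.py;python3 snap.py wrist w12; python3 - <<'E'
import cv2,numpy as np
a=cv2.imread('pics/w12.png')[120:350,200:440].astype(float)
cv2.imwrite('pics/w12a.png',cv2.resize(np.clip((a/255)**.5*255,0,255).astype(np.uint8),None,fx=2.5,fy=2.5,interpolation=cv2.INTER_CUBIC))
E
```

```text
25.9 s 0.5274 along 0.1821 z 0.0127 tip 0.3186 yaw -9.80 F along 0.6 lat -0.1 z 0.6 T [ 0.01700812  0.00155058 -0.01580106] 0.44823454812558167
25.9 [0.55068003 0.08972711 0.0127212 ] [-5.93191636e-07  7.64938109e-01  6.44103788e-01  2.12066161e-05] 0.44823454812558167 [0.05217748 0.64087194 0.57831737] [ 0.01700812  0.00155058 -0.01580106]
```

View pics/w12a.png

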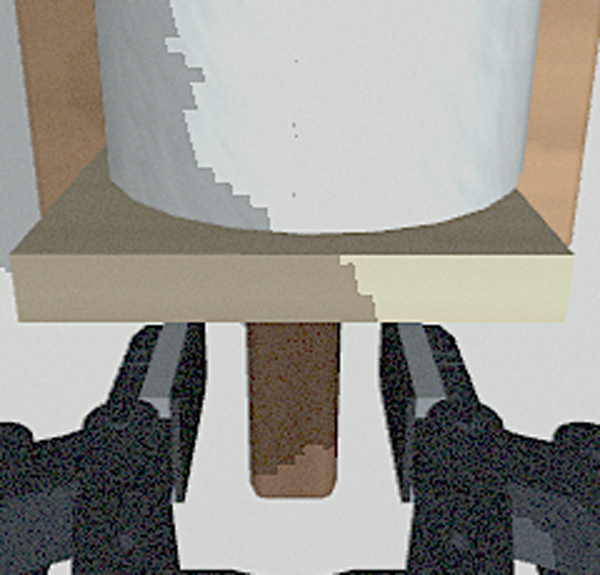

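Request:
move_arm(increments="0.6 0 0 0 0 0 0; 0.6 0 0 10 0 0 0; 0.6 0 0 20 0 0 0; 0.6 0 0 25 0 0 0; 0.6 0 0 30 0 0 0; 0.6 0 0 30 0 0 0; 0.6 0 0 20 0 0 0; 0.6 0 0 0 0 0 0")

```text
t: 26.95
eef_pos: [0.5521, 0.0899, 0.1503]
tool_rot: [0.001, 0.765, 0.644, 0.002]
contact_force: [-0.8, -0.5, 0.2]
gripper_width: 0.604
```

Request:
move_arm(increments="0.6 -5 -35 5 0 0 0; 0.6 -5 -35 5 0 0 0; 0.6 -5 -35 5 0 0 0; 0.6 -5 -35 5 0 0 0; 0.6 -5 -35 5 0 0 0; 0.6 0 0 0 0 0 0; 0.6 0 0 0 0 0 0; 0.6 0 0 0 0 0 0")

```text
t: 27.95
eef_pos: [0.5257, -0.0839, 0.1723]
tool_rot: [-0.0, 0.764, 0.645, -0.0]
contact_force: [-0.6, -0.3, 0.3]
gripper_width: 0.6
```

```bash
python3 snap.py wrist w13; python3 snap.py scene s13; python3 snap.py top t13; python3 - <<'E'
import cv2,numpy as np
a=cv2.imread('pics/s13.png')
cv2.imwrite('pics/s13a.png',cv2.resize(a[145:255,240:400],None,fx=4.5,fy=4.5,interpolation=cv2.INTER_CUBIC))
a=cv2.imread('pics/t13.png')
cv2.imwrite('pics/t13a.png',cv2.resize(a[165:235,240:345],None,fx=7,fy=7,interpolation=cv2.INTER_CUBIC))
E
```

```text
27.95 [ 0.52565629 -0.08392437  0.17231755] [-3.59540816e-04  7.64282750e-01  6.44881171e-01 -1.56705007e-04] 0.599688751074287 [-0.58421025 -0.33350012  0.29414967] [ 0.0883283   0.05312586 -0.02316837]
28.0 [ 0.52570587 -0.08403784  0.17235668] [-2.77278530e-04  7.64288749e-01  6.44874092e-01 -1.89935978e-04] 0.606481543621344 [0.12966931 0.50989877 0.01098219] [-0.02315857  0.03322563 -0.025024  ]
28.05 [ 0.52574092 -0.08418671  0.17244103] [-1.96158088e-04  7.64328415e-01  6.44827120e-01 -1.44482552e-04] 0.6025710999516452 [-0.18939866 -0.04627861  0.17821371] [-0.02126178 -0.02190755 -0.02906666]
```

View pics/w13.png

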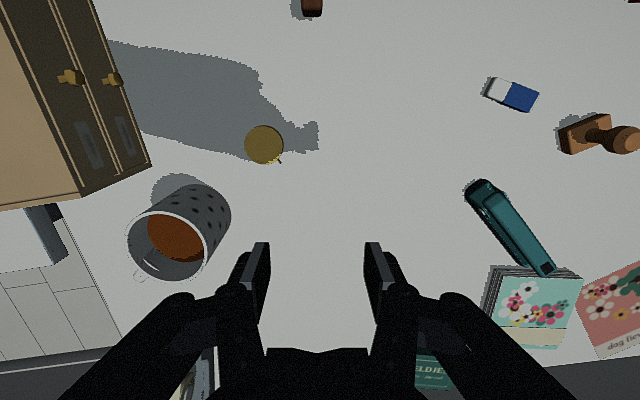

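View pics/s13a.png

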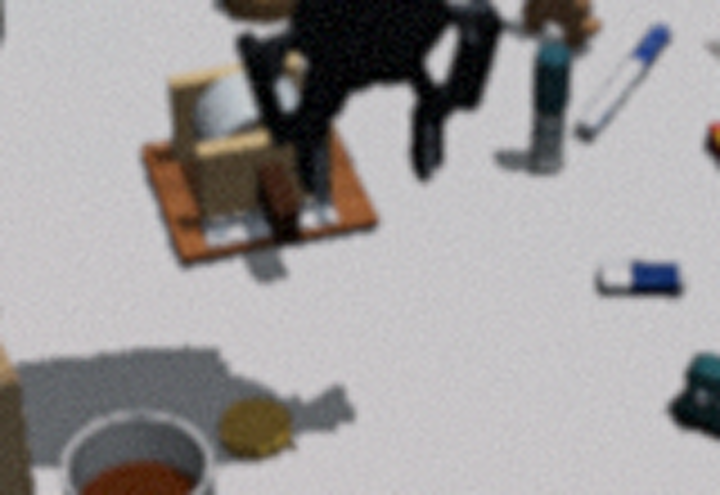

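View pics/t13a.png

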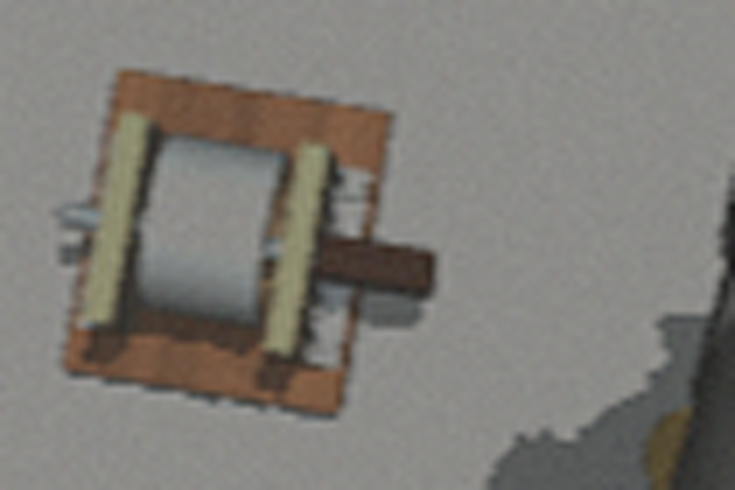

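```bash
python3 - <<'E'
from h import *
c=vision.calibration("top");T=lambda x,y:(240+x/7-.43,165+y/7-.43);n=np.array([.9854,-.1702]);a=np.array([.1702,.9854])
X=ray([T(58,212)],c,.052);print("tip",X@n,X@a)
X=ray([T(436,250),T(432,297),T(322,238)],c,.065);print("handle back",X@n,X@a)
X=ray([T(297,251),T(327,146),T(298,357),T(153,114),T(124,326)],c,.078);print("plate",X@n,X@a)
E
python3 st.py
```

```text
tip [0.52916543] [0.31766949]
handle back [0.53786722 0.51811694 0.53511901] [0.15604929 0.15439256 0.20401902]
plate [0.52687033 0.57214193 0.48368641 0.5736565  0.48469632] [0.21194574 0.20725767 0.20392307 0.28101264 0.27690067]
28.1 s 0.5324 along 0.0063 z 0.1725 tip 0.1428 yaw -9.71 F along -0.4 lat 0.2 z 0.9 T [ 0.00683435 -0.0485278  -0.00959468] 0.6004130173931806
```

```bash
python3 -c "
from station import bot
print(bot.hand_in())"
```

```text
the job is handed in; nothing more can be done
None
```

I threaded the axle through the near plate, the roll core and the far plate until the handle's shoulder touched the plate. I then let go, backed the arm clear and handed the job in at about 28 s of the 72 s. No verdict was reported.

**Insertion:** I took the hole's position from the wrist, top and scene pictures, which agreed to about 2 mm. No force showed until the shoulder seated. The largest reading I saw was about 5.5 N at that contact, but I only saw values at the end of each move call, so a brief higher peak could have gone unseen.

**Last checks (top picture):**

| Check | Expected | Measured |
|---|---|---|
| Rod tip, distance along the axle line | 0.3176 m | 0.3177 m |
| Shoulder against the plate face at about 0.2056 m | within 3 mm | about 1 mm off |

- The rod can be seen sticking out past the far plate.
- The roll looks to be standing in its trough as before, and the other objects look undisturbed. I judged both by eye and did not measure them.

**What went wrong or disagreed:**
- **First grasp:** it missed because the fingers shut above the handle. In the pictures their tips sat about 32 mm higher than the stated TCP (tool centre point), so I went 28 mm lower and gripped properly. Nothing was disturbed.
- **First wrist measurement:** it was off by several mm because I paired the picture with a later arm pose. I recomputed it with the right pose before lining up with the hole.

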